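# Close the adjustable wrench on the tap's backnut and tighten it

### The job

The adjustable wrench already lies loosely round the brass backnut on the plywood tap panel. With light fingertip pressure roll the wrench's worm until its jaw is snug on the nut, and only then push the handle round clockwise (seen from above) with the closed fingers, without gripping it, until the nut comes up firmly against its stop, gently enough not to strain the wrench there. Leave the wrench snug on the nut and let go of everything, without disturbing the tape, the lemon or the pen.

Things in the scene. Friction and masses are not known exactly. Their poses are not given: they have to be found in the camera images.
- panel: Plywood panel lying flat, 250 x 330 mm (x, y), 18 mm thick, on four rubber feet 10 mm high that stay where they are. Origin: centre of its underside, z up. Pressed from above it sinks straight down on its feet: nothing up to 1 to 10 N (differs each time), then 8 N per mm, solid after 3 mm; it springs back up.
- nut_top (a point): Centre of the top of the brass hexagon nut that sits on the panel at panel x = 30, y = -90 mm: 30 mm across flats, 34.6 mm across corners, 12 mm high, its top (this point) 14 mm above the panel's top face; the tail inside ends flush with it. The nut turns about the vertical through this point.
- nut (a joint): Angle of the nut, rad; grows as it is tightened (clockwise seen from above). At angle q its flats are parallel to the jaws when the wrench's yaw is the panel's - 1.222 - q. Starts between -0.08 and 0.08; a hard stop at 0.70 is 'tight'. Turning takes about 0.3 N m, more only at the stop; it does not spring back.
- wrench: Loose steel adjustable wrench lying flat on the panel, 0.45 kg, 235 mm long, head 14.5 mm thick. Origin: on its underside, at the centre of the mouth when it holds a 30 mm nut; x points out of the mouth, z up. Jaw faces run along x; fixed jaw's face at y = -15 mm; throat at x = -20, jaw tips at x = 18 mm. The worm sits in a window of the head behind the throat.
- handle_mid (a point): Middle of the handle's top face, at wrench (-135, -30, 10.8) mm. The handle is a straight flat bar, 22 mm wide, 0.8 to 10.8 mm above the panel, from wrench (-65, -11) to (-207, -49) mm, so it leaves the head towards -x, leaning 15 degrees to -y. To tighten, it swings clockwise, towards the wrench's +y.
- wrench_jaw: The moving jaw, on the wrench's +y side. Origin on its gripping face; axes parallel to the wrench's. The jaw opening is this origin's y in the wrench's frame + 15 mm: 35 to 37.5 mm at the start, about 30 mm when snug on the nut.
- wrench_worm: The knurled worm: a steel roller, radius 9 mm, 22 mm long, its axle along the wrench's y, origin at its centre, at wrench (-36, 0, 11.5) mm. Dragging its top towards the wrench's +x (to the nut) closes the jaw, 0.11 mm per mm of drag; dragging back opens it. It needs about 5.5 N of drag by friction, pressed with some 10 N. More than 20 N of fingertip force damages it.
- worm_top (a point): Top of the worm, 20.5 mm above the panel's top face, 6 mm proud of the head. The worm's friction holds the jaw against about 50 N. Pushing the handle 175 mm from the nut takes about 2 N to turn the nut; at the stop push it up to 4 to 6 N: under 3 N is not firm, over 8 N there strains the wrench and slips the jaw open.
- handle_end (a point): Top of the round end of the wrench's handle (radius 12.5 mm), 10.8 mm above the panel, at wrench (-207, -49) mm.
- tape: Roll of tape, 98 mm across, 25 mm high, lying loose on a corner of the panel. Leave it. Origin at its underside.
- lemon: Loose lemon on the worktop to the right, 72 x 57 x 58 mm. Leave it. Origin at its underside.
- pen: Loose marker pen, 135 mm long, on the worktop to the left. Leave it.

How it is judged:
On the way, in this order (a step that is already met when the one before it is completed fails the run):
1. the jaw is snug on the nut: it presses on it and is open less than 31.2 mm (y of wrench_jaw in the frame of wrench below 0.0162 m and contact force between wrench_jaw and panel above 2 N and horizontal distance between wrench and nut_top below 0.008 m and value of joint nut below 0.25 rad), for 0.2 s.
2. the nut is turned up to its stop by the wrench and nipped up there (fingers pressing on the wrench with over 3 N) (value of joint nut above 0.67 rad and horizontal distance between wrench and nut_top below 0.008 m and contact force between the fingers and wrench above 3 N), for 0.1 s.
At the end, for the whole second after the job is handed in: The nut is at its stop (joint above 0.65 rad), the wrench lies flat and at rest round it (origin within 8 mm of the nut's axis), its jaw still snug (opening under 31.5 mm), nothing held (value of joint nut above 0.65 rad and y of wrench_jaw in the frame of wrench between 0.013 and 0.0165 m and horizontal distance between wrench and nut_top below 0.008 m and z of wrench in the frame of panel below 0.022 m and angle between wrench's own z axis and vertical below 0.08 rad and linear speed of wrench below 0.01 m/s); the robot touches nothing.
It fails at once if the worm is pressed with more than 20 N (contact force between the fingers and wrench_worm above 20 N).
It fails at once if the wrench is strained: with the nut near its stop (past 0.6 rad) the fingers press on it with more than 8 N (value of joint nut above 0.6 rad and contact force between the fingers and wrench above 8 N).
It fails at once if the nut is turned (past 0.2 rad) while the jaw is loose (open more than 32.5 mm) (value of joint nut above 0.2 rad and y of wrench_jaw in the frame of wrench above 0.0175 m).
It fails at once if the tape, lemon or pen is moved more than 30 mm (distance of any of tape, lemon, pen from where it was at the start of the episode above 0.03 m).
It also fails if it takes over 72 s, if anything falls off the work surface, if the arm or the gripper's body presses on something with over 40 N, if the wrist force passes 120 N, or if a joint passes its speed limit or range.

### The arm

A 6-joint arm with a two-finger parallel gripper is mounted at the origin on a cart in front of the work surface, level with it; the furniture and walls round the work are solid. World frame = base frame: x ahead of the robot, y to its left, z up, the work surface at z = 0. Lengths are in m, angles in rad, forces in N, time in s.
With the tool pointing down it reaches from about 0.275 to 0.875 m from the base axis. Payload 12.5 kg.
Tool frame: the origin (TCP) lies at the very end of the fingers, on their centre line; the grasp point (between the pads) lies 19 mm behind it (ctrl.pinch_z is the distance from the TCP to the grasp point, in m); z points along the fingers, y is the direction in which the jaws open and shut (so a half turn about z gives the same grasp; the last joint's range is limited). The gripper opens to 85 mm and grips with 20 to 120 N. Pads are 22 mm wide; open, the fingers measure 114 mm over their backs; the gripper's body (76 mm by 85 mm) begins 54 mm behind the grasp point. The pads swing forward as they close: fully open they stand 13 mm farther back than shut.
Start: joints at [-1.298, 0.351, 1.652, -0, 1.139, -0.085], TCP at [0.193, -0.515, 0.231] pointing down, gripper open.
Joint ranges: [-2.75, 2.75], [-0.79, 2.1], [0.01, 2.65], [-1.57, 4.71], [0.07, 3.14], [-2.87, 2.87]. Speed limits (rad/s): [2.22, 2.22, 2.79, 3.14, 3.14, 3.14].

### API

Orientations are given as a rotation vector (axis times angle).
In Python, from rig import monitor, imaging, ctrl gives the robot as it stands.
- The arm moves only by the tool step_arm, never from a script. Its arguments are lists of equal length, an entry for each row: "fingers": the gripper command: -1 is fully open, 1 is shut, values between are in proportion; "delta_pos": the shift along the tool's x, y, z in cm, a list of three; "rotation": the turn, a rotation vector about the tool's x, y, z in rad, a list of three. In form: {"fingers": [fingers, ...], "delta_pos": [[dx, dy, dz], ...], "rotation": [[rx, ry, rz], ...]}. A call has 1 to 10 rows; each row is the pose to reach, as a shift and turn from the pose commanded when the call began, along the tool's axes at that moment; what a row does not reach only later rows make up. A row lasts 1/10 s, in which the tool goes at most 50 mm and 8.59 degrees, less where a joint would pass 70% of its speed; a pose out of reach is approached as far as the arm can. A call with a gripper value outside its range is refused whole. The fingers move at their own pace and stop on an object; "newtons" is the grip in N (left out, the last holds). Time passes only in rows, so rows that repeat a pose let the fingers close. It gives the time, the measured TCP pose, the force and the opening at its end, in the units of the state.
- monitor.get_obs(): the state, without advancing time (a new reading comes with each control period).
- imaging.camera(name): name is "scene" or "top"; returns the picture (384x512x3 uint8, red, green, blue); there is no depth.
- imaging.camera_info(name): a dict with "fx", "fy", "cx", "cy" (pixels), "R" (3x3) and "t" (3): a world point X has camera coordinates R X + t. Camera axes: x right, y down, z forward; pixel columns grow to the right and rows downward; lengths in m; the calibration is good to about 2 mm. A picture is of the moment at which its call begins. camera_info takes no time and is no camera call.
- ctrl.hand_in(): hands the job in, once; it reports no verdict.
The state is a dict: "time": time; "qpos": joint angles; "joint_velocities": joint speeds; "joint_efforts": joint torques, N m; "position": TCP position; "eef_rot": TCP orientation; "force": force on the tool from outside, world axes, zero at the start; "torque": the same for the moment, N m; "gripper_width": finger opening in m.
Only numpy, scipy, OpenCV 4.12 (cv2) and the standard library are available. Lean on these libraries where they do the work, as an engineer would, in place of code of your own. Each camera call takes 0.05 s, during which the arm holds its last target.

## Working session

There is one attempt and no reset: what is moved stays moved. The work goes in short steps, Python scripts to look and compute and a tool call to move; the robot and the scene stay as the last step left them, time stands still between calls to the robot, and variables do not carry over. Pictures are saved under pics/ and viewed, and the job is handed in when it is done.

Besides the shell and the picture viewer there is one more tool, called after "Call:" in YAML: its name, and indented under it one key for each argument. step_arm: Moves the arm, as the interface text tells. Its arguments: {"type":"object","properties":{"fingers":{"type":"array"},"delta_pos":{"type":"array"},"rotation":{"type":"array"},"newtons":{"type":"number"}},"required":["fingers","delta_pos","rotation"]}

```bash
mkdir -p pics; ls; python3 - <<'E'
from rig import monitor, imaging, ctrl
import cv2
o=monitor.get_obs();print(o, ctrl.pinch_z)
for n in("scene","top"):
    im=imaging.camera(n);cv2.imwrite(f"pics/{n}0.png",im[:,:,::-1]);print(n,imaging.camera_info(n))
E
```

```text
pics
{'time': 0.0, 'qpos': array([-1.29757511e+00,  3.51268716e-01,  1.65242472e+00,  1.74473130e-05,
        1.13909830e+00, -8.46440427e-02]), 'joint_velocities': array([-0.00035812,  0.00134286,  0.00042699,  0.0012771 ,  0.00107117,
        0.0008777 ]), 'joint_efforts': array([-5.90416021e-04, -5.06103837e+01, -2.91405934e+01, -1.33811886e-04,
        4.55648682e-03, -7.89556282e-06]), 'position': array([ 0.19256709, -0.51483376,  0.23074039]), 'eef_rot': array([-3.09026055e+00, -5.58914586e-01,  1.52499670e-04]), 'force': array([ 0.3480958 , -0.52638695,  0.55093096]), 'torque': array([ 0.00360912,  0.05261788, -0.00060154]), 'gripper_width': 0.0854836167654071} 0.0187
scene {'fx': 407.39721401525804, 'fy': 407.39721401525804, 'cx': 257.21179279592934, 'cy': 193.69719996794518, 'R': array([[-0.4830842 , -0.87547985, -0.01283332],
       [-0.49287679,  0.28402206, -0.8224378 ],
       [ 0.72367267, -0.39098146, -0.56871027]]), 't': array([0.23249904, 0.30339719, 0.97286195])}
top {'fx': 364.102210361712, 'fy': 364.102210361712, 'cx': 259.76630268871935, 'cy': 183.77150669780457, 'R': array([[ 0.00457193, -0.99996718, -0.00668835],
       [-0.99691699, -0.00403387, -0.07835964],
       [ 0.07833009,  0.00702599, -0.99690272]]), 't': array([-0.00709375,  0.49802834,  1.08929318])}
```

View pics/scene0.png

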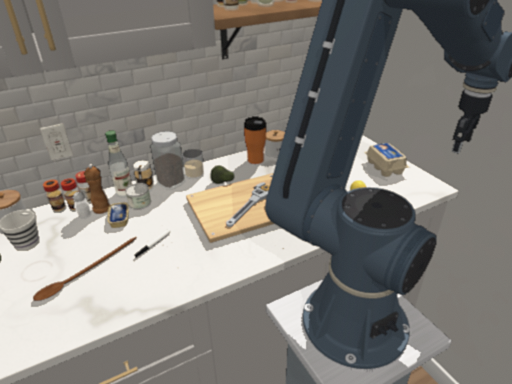

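View pics/top0.png

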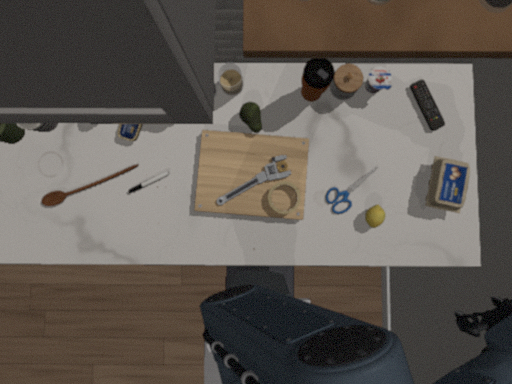

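The top view shows the panel at about (252,175), nut near (282,166), handle end near (222,201), tape at (282,202), pen at (150,182) and lemon at (375,216). I'll zoom in next.

```bash
python3 - <<'E'
import cv2
a=cv2.imread("pics/top0.png")[120:230,185:320]
cv2.imwrite("pics/topz.png",cv2.resize(a,None,fx=5.9,fy=5.4,interpolation=cv2.INTER_CUBIC)) if 0 else cv2.imwrite("pics/topz.png",cv2.resize(a,None,fx=5,fy=5,interpolation=cv2.INTER_CUBIC))
a=cv2.imread("pics/scene0.png")[160:250,180:310]
cv2.imwrite("pics/scenez.png",cv2.resize(a,None,fx=6,fy=6,interpolation=cv2.INTER_CUBIC))
E
```

```text
(no output)
```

View pics/topz.png

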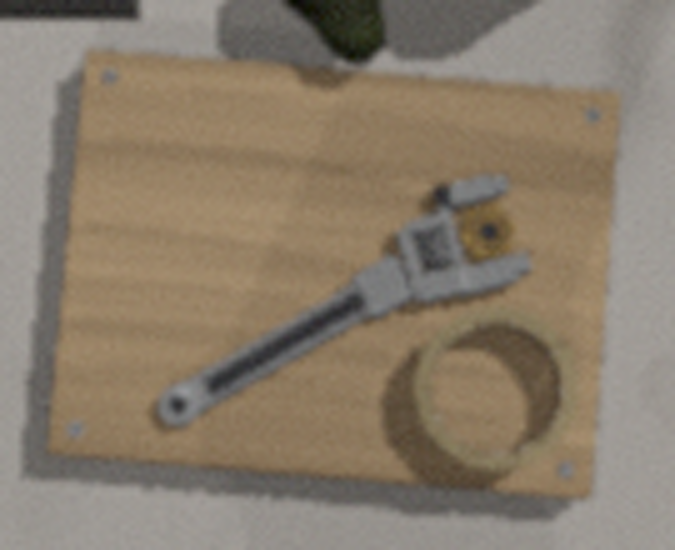

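View pics/scenez.png

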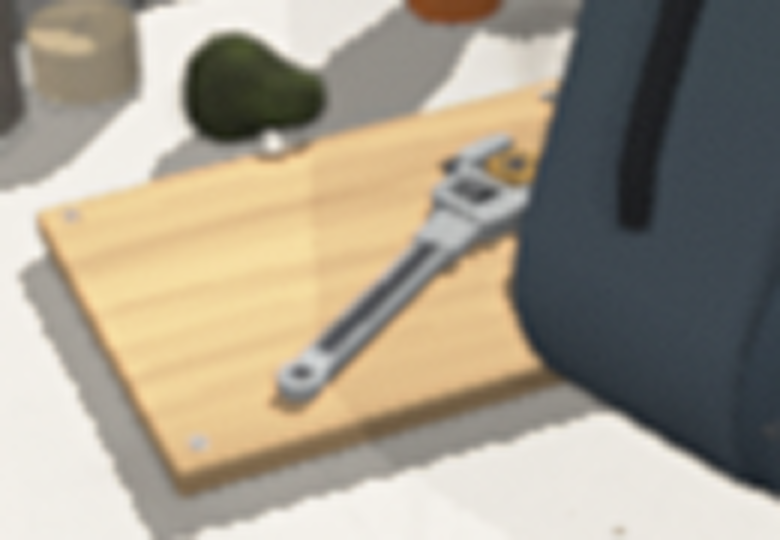

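```bash
cat > h.py <<'E'
import numpy as np,cv2
from rig import monitor, imaging, ctrl
def ray(name,uv,z):
    c=imaging.camera_info(name);R=c["R"];t=c["t"]
    d=R.T@np.array([(uv[0]-c["cx"])/c["fx"],(uv[1]-c["cy"])/c["fy"],1.]);o=-R.T@t
    return o+d*(z-o[2])/d[2]
def proj(name,X):
    c=imaging.camera_info(name);p=c["R"]@np.asarray(X)+c["t"];return np.array([c["fx"]*p[0]/p[2]+c["cx"],c["fy"]*p[1]/p[2]+c["cy"]])
E
python3 - <<'E'
from h import *
im=cv2.imread("pics/top0.png")
hsv=cv2.cvtColor(im,cv2.COLOR_BGR2HSV)
m=cv2.inRange(hsv,(10,60,70),(30,255,255));m[:,:190]=0;m[:,315:]=0;m[:125]=0;m[225:]=0
m=cv2.morphologyEx(m,cv2.MORPH_CLOSE,np.ones((25,25)))
m=cv2.morphologyEx(m,cv2.MORPH_OPEN,np.ones((9,9)))
c=max(cv2.findContours(m,0,1)[0],key=cv2.contourArea)
r=cv2.minAreaRect(c);print(r);b=cv2.boxPoints(r);print(b)
W=np.array([ray("top",p,.028)[:2] for p in b]);print(W);print(W.mean(0),[np.linalg.norm(W[i]-W[i-1]) for i in range(4)])
T=lambda u,v,z,n="top":ray("top",(185+u/5-.4,120+v/5-.4),z)
S=lambda u,v,z:ray("scene",(180+u/6-.42,160+v/6-.42),z)
print("corners hand",[T(*p,.028)[:2].round(4) for p in((87,52),(620,92),(590,497),(50,455))])
print("screws",[T(*p,.028)[:2].round(4) for p in((110,76),(593,115),(566,469),(76,430))])
print("nut",T(489,232,.042),S(515,164,.042))
print("worm",T(434,247,.0485),S(474,187,.0485))
print("hend",T(178,405,.0388),S(301,373,.0388))
E
```

```text
((251.4793243408203, 174.248291015625), (108.78958892822266, 81.96589660644531), 4.763640880584717)
[[193.86899 210.57243]
 [200.67587 128.88966]
 [309.08966 137.92415]
 [302.28278 219.60692]]
[[ 0.41571496  0.19285924]
 [ 0.66519724  0.17667577]
 [ 0.63823219 -0.15477374]
 [ 0.39019468 -0.1328995 ]]
[0.52733477 0.02046544] [np.float64(0.32675684681759193), np.float64(0.2500066227274831), np.float64(0.33254457104510415), np.float64(0.24900017438934152)]
corners hand [array([0.6618, 0.1726]), array([ 0.638 , -0.1533]), array([ 0.392 , -0.1339]), array([0.4156, 0.1907])]
screws [array([0.6469, 0.1582]), array([ 0.6237, -0.1368]), array([ 0.4087, -0.1195]), array([0.4307, 0.1753])]
nut [ 0.54992699 -0.07261983  0.042     ] [ 0.55115302 -0.07080058  0.042     ]
worm [ 0.53998768 -0.03955319  0.0485    ] [ 0.53419659 -0.0350714   0.0485    ]
hend [0.44569867 0.11273617 0.0388    ] [0.44496911 0.11404627 0.0388    ]
```

```bash
cat >> h.py <<'E'
from scipy.spatial.transform import Rotation as Ro
NUT=np.array([.5503,-.0725]);PSI=-1.289
def Wp(x,y,psi=PSI,n=NUT):
    c,s=np.cos(psi),np.sin(psi);return n+np.array([c*x-s*y,s*x+c*y])/1000
def go(xy,z,yaw,cmd=None):
    o=monitor.get_obs();p=o["position"];R=Ro.from_rotvec(o["eef_rot"])
    if cmd is not None:p,R=np.array(cmd[0]),Ro.from_matrix(down(cmd[1]))
    d=R.inv().apply(np.array([*xy,z])-p)*100
    r=(R.inv()*Ro.from_matrix(down(yaw))).as_rotvec()
    print("cm",d.round(3),"rot",r.round(4))
def down(yaw):
    c,s=np.cos(yaw),np.sin(yaw);return np.array([[c,s,0],[s,-c,0],[0,0,-1.]])
E
python3 - <<'E'
from h import *
print(Wp(-45,0),Wp(-36,0),proj("top",[*Wp(-36,0),.0485]))
go(Wp(-45,0),.12,PSI+np.pi)
E
```

```text
[ 0.53778633 -0.02927491] [ 0.54028906 -0.03791993] [270.85100495 168.89724983]
cm [ 49.342 -33.38   11.121] rot [-8.0000e-04 -9.0000e-04 -1.4948e+00]
```

Call:
step_arm:
  fingers: [1, 1, 1, 1, 1, 1, 1, 1, 1, 1]
  delta_pos:
    - [49.34, -33.38, 3]
    - [49.34, -33.38, 3]
    - [49.34, -33.38, 3]
    - [49.34, -33.38, 3]
    - [49.34, -33.38, 3]
    - [49.34, -33.38, 3]
    - [49.34, -33.38, 3]
    - [49.34, -33.38, 3]
    - [49.34, -33.38, 3]
    - [49.34, -33.38, 3]
  rotation:
    - [0, 0, -1.495]
    - [0, 0, -1.495]
    - [0, 0, -1.495]
    - [0, 0, -1.495]
    - [0, 0, -1.495]
    - [0, 0, -1.495]
    - [0, 0, -1.495]
    - [0, 0, -1.495]
    - [0, 0, -1.495]
    - [0, 0, -1.495]
  newtons: 40

```text
time: 1.1
position: [0.4828, -0.1062, 0.206]
eef_rot: [-1.879, -2.517, 0.0]
force: [0.3, -1.5, 0.6]
gripper_width: -0.0004
```

```bash
python3 - <<'E'
from h import *
go(Wp(-45,0),.09,PSI+np.pi)
E
```

```text
cm [ 5.812  7.458 11.596] rot [-0.0001 -0.      0.0065]
```

Call:
step_arm:
  fingers: [1, 1, 1, 1, 1, 1, 1]
  delta_pos:
    - [5.8, 7.4, 5]
    - [5.8, 7.4, 10]
    - [5.8, 7.4, 11]
    - [5.8, 7.4, 11]
    - [5.8, 7.4, 11]
    - [5.8, 7.4, 11]
    - [5.8, 7.4, 11]
  rotation:
    - [0, 0, 0]
    - [0, 0, 0]
    - [0, 0, 0]
    - [0, 0, 0]
    - [0, 0, 0]
    - [0, 0, 0]
    - [0, 0, 0]

```text
time: 1.8
position: [0.5376, -0.0327, 0.098]
eef_rot: [1.887, 2.509, 0.002]
force: [1.1, 1.0, -0.1]
gripper_width: 0.0
```

```bash
python3 - <<'E'
from h import *
o=monitor.get_obs();print(o["position"],o["force"],o["torque"],o["qpos"])
go(Wp(-45,0),.09,PSI+np.pi)
for n in("scene","top"):
    im=imaging.camera(n);cv2.imwrite(f"pics/{n}1.png",im[:,:,::-1])
a=cv2.imread("pics/top1.png")[110:240,175:325]
b=cv2.imread("pics/scene1.png")[130:260,180:330]
cv2.imwrite("pics/z1.png",cv2.resize(np.vstack([a,b]),None,fx=2.3,fy=2.3,interpolation=cv2.INTER_CUBIC))
cv2.imwrite("pics/z1.png",cv2.resize(np.hstack([a,b]),None,fx=2.6,fy=2.6,interpolation=cv2.INTER_CUBIC))
E
```

```text
[ 0.53763749 -0.03273182  0.0979868 ] [ 1.06210249  1.04011963 -0.06929714] [ 0.008671   -0.02827616 -0.05436087] [-1.47226079e-01  5.06417621e-01  1.79326994e+00 -4.62069107e-05
  8.38861711e-01 -4.28212599e-01]
cm [0.329 0.108 0.799] rot [ 0.0028  0.0013 -0.0008]
```

View pics/z1.png

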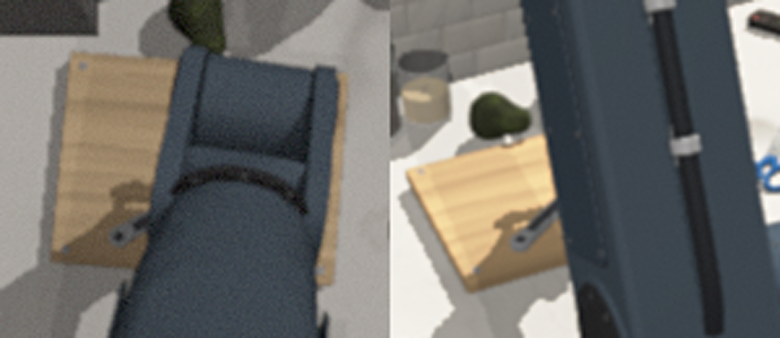

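Call:
step_arm:
  fingers: [1, 1, 1, 1, 1, 1]
  delta_pos:
    - [0.2, 0.1, 2]
    - [0.2, 0.1, 4]
    - [0.2, 0.1, 4]
    - [0.2, 0.1, 4]
    - [0.2, 0.1, 4]
    - [0.2, 0.1, 4]
  rotation:
    - [0, 0, 0]
    - [0, 0, 0]
    - [0, 0, 0]
    - [0, 0, 0]
    - [0, 0, 0]
    - [0, 0, 0]

```text
time: 2.5
position: [0.5379, -0.0298, 0.0572]
eef_rot: [1.886, 2.51, 0.001]
force: [-0.0, 0.7, 0.3]
gripper_width: 0.0002
```

```bash
cat > s.py <<'E'
from h import *
o=monitor.get_obs();print(o["time"],o["position"].round(5),o["force"].round(2),o["torque"].round(3),o["eef_rot"].round(4))
d=o["position"][:2]-NUT;c,s=np.cos(PSI),np.sin(PSI);print("wrench xy mm",(np.array([c*d[0]+s*d[1],-s*d[0]+c*d[1]])*1000).round(2))
E
python3 s.py; python3 -c "
from h import *
go(Wp(-45,0),.055,PSI+np.pi)"
```

```text
2.5 [ 0.53793 -0.02983  0.05717] [-0.03  0.67  0.31] [ 0.005 -0.005 -0.069] [1.8865e+00 2.5103e+00 1.2000e-03]
wrench xy mm [-4.442e+01 -2.000e-02]
cm [0.058 0.002 0.217] rot [0.0015 0.0007 0.0001]
```

Call:
step_arm:
  fingers: [1, 1, 1, 1]
  delta_pos:
    - [0, 0, 0.3]
    - [0, 0, 0.6]
    - [0, 0, 0.6]
    - [0, 0, 0.6]
  rotation:
    - [0, 0, 0]
    - [0, 0, 0]
    - [0, 0, 0]
    - [0, 0, 0]

```text
time: 2.9
position: [0.5374, -0.0297, 0.05]
eef_rot: [-1.887, -2.511, 0.0]
force: [-0.3, -1.0, -0.5]
gripper_width: -0.0005
```

Call:
step_arm:
  fingers: [1, 1, 1]
  delta_pos:
    - [0, 0, 0.05]
    - [0, 0, 0.1]
    - [0, 0, 0.1]
  rotation:
    - [0, 0, 0]
    - [0, 0, 0]
    - [0, 0, 0]

```text
time: 3.2
position: [0.5374, -0.0297, 0.0491]
eef_rot: [-1.887, -2.512, 0.0]
force: [0.4, 0.5, 0.1]
gripper_width: -0.0
```

Call:
step_arm:
  fingers: [1, 1]
  delta_pos:
    - [0, 0, 0.03]
    - [0, 0, 0.03]
  rotation:
    - [0, 0, 0]
    - [0, 0, 0]

```text
time: 3.4
position: [0.5374, -0.0297, 0.0488]
eef_rot: [-1.887, -2.512, 0.0]
force: [0.3, -0.1, 0.8]
gripper_width: 0.0003
```

Call:
step_arm:
  fingers: [1, 1]
  delta_pos:
    - [0, 0, 0.03]
    - [0, 0, 0.03]
  rotation:
    - [0, 0, 0]
    - [0, 0, 0]

```text
time: 3.6
position: [0.5374, -0.0297, 0.0485]
eef_rot: [-1.887, -2.512, 0.0]
force: [-0.1, -0.1, 0.4]
gripper_width: 0.0002
```

Call:
step_arm:
  fingers: [1, 1]
  delta_pos:
    - [0, 0, 0.03]
    - [0, 0, 0.03]
  rotation:
    - [0, 0, 0]
    - [0, 0, 0]

```text
time: 3.8
position: [0.5374, -0.0297, 0.0483]
eef_rot: [1.887, 2.511, 0.0]
force: [0.2, 0.3, -0.6]
gripper_width: 0.0004
```

Call:
step_arm:
  fingers: [1, 1]
  delta_pos:
    - [0, 0, 0.03]
    - [0, 0, 0.03]
  rotation:
    - [0, 0, 0]
    - [0, 0, 0]

```text
time: 4.0
position: [0.5375, -0.0297, 0.0481]
eef_rot: [1.887, 2.511, 0.0]
force: [-0.8, -0.1, 2.8]
gripper_width: 0.0001
```

Call:
step_arm:
  fingers: [1, 1]
  delta_pos:
    - [0, 0, 0.03]
    - [0, 0, 0.03]
  rotation:
    - [0, 0, 0]
    - [0, 0, 0]

```text
time: 4.2
position: [0.5375, -0.0297, 0.0479]
eef_rot: [1.887, 2.511, 0.0]
force: [-1.3, -0.0, 5.2]
gripper_width: -0.0003
```

Call:
step_arm:
  fingers: [1, 1]
  delta_pos:
    - [0, 0, 0.03]
    - [0, 0, 0.03]
  rotation:
    - [0, 0, 0]
    - [0, 0, 0]

```text
time: 4.4
position: [0.5375, -0.0298, 0.0477]
eef_rot: [1.887, 2.511, 0.0]
force: [-1.1, 0.4, 6.2]
gripper_width: -0.0001
```

Call:
step_arm:
  fingers: [1, 1, 1]
  delta_pos:
    - [0, 0, 0.03]
    - [0, 0, 0.06]
    - [0, 0, 0.06]
  rotation:
    - [0, 0, 0]
    - [0, 0, 0]
    - [0, 0, 0]

```text
time: 4.7
position: [0.5376, -0.0298, 0.0473]
eef_rot: [1.887, 2.511, 0.0]
force: [-2.9, 1.0, 8.2]
gripper_width: -0.0001
```

Call:
step_arm:
  fingers: [1, 1, 1]
  delta_pos:
    - [-0.2, 0, 0]
    - [-0.4, 0, 0]
    - [-0.5, 0, 0]
  rotation:
    - [0, 0, 0]
    - [0, 0, 0]
    - [0, 0, 0]

```text
time: 5.0
position: [0.5388, -0.0338, 0.0473]
eef_rot: [-1.887, -2.511, -0.001]
force: [-3.5, 6.7, 11.6]
gripper_width: -0.0003
```

```bash
python3 s.py
```

```text
5.0 [ 0.53877 -0.03376  0.0473 ] [-3.49  6.72 11.6 ] [ 1.17   0.594 -0.087] [-1.8871e+00 -2.5107e+00 -1.3000e-03]
wrench xy mm [-40.41  -0.3 ]
```

Call:
step_arm:
  fingers: [1, 1, 1, 1]
  delta_pos:
    - [-0.2, 0, 0]
    - [-0.4, 0, 0]
    - [-0.6, 0, 0]
    - [-0.7, 0, 0]
  rotation:
    - [0, 0, 0]
    - [0, 0, 0]
    - [0, 0, 0]
    - [0, 0, 0]

```text
time: 5.4
position: [0.5405, -0.0407, 0.0473]
eef_rot: [-1.887, -2.511, -0.001]
force: [-4.7, 5.7, 14.1]
gripper_width: 0.0002
```

```bash
python3 s.py
```

```text
5.4 [ 0.54054 -0.04072  0.04734] [-4.75  5.71 14.07] [ 0.946  0.762 -0.009] [-1.8869e+00 -2.5107e+00 -6.0000e-04]
wrench xy mm [-33.24  -0.54]
```

Call:
step_arm:
  fingers: [1, 1, 1, 1]
  delta_pos:
    - [-0.2, 0, -0.03]
    - [-0.4, 0, -0.03]
    - [-0.6, 0, -0.03]
    - [-0.7, 0, -0.03]
  rotation:
    - [0, 0, 0]
    - [0, 0, 0]
    - [0, 0, 0]
    - [0, 0, 0]

```text
time: 5.8
position: [0.5423, -0.0474, 0.0475]
eef_rot: [-1.887, -2.51, -0.0]
force: [-4.8, 5.2, 11.1]
gripper_width: 0.0
```

```bash
python3 s.py
```

```text
5.8 [ 0.54228 -0.04742  0.04751] [-4.82  5.17 11.08] [0.898 0.856 0.012] [-1.8867e+00 -2.5102e+00 -2.0000e-04]
wrench xy mm [-26.32  -0.73]
```

Call:
step_arm:
  fingers: [1, 1, 1, 1, 1, 1, 1]
  delta_pos:
    - [0, 0, -0.4]
    - [1.0, 0.05, -0.5]
    - [1.9, 0.05, -0.5]
    - [1.9, 0.05, -0.3]
    - [1.9, 0.05, -0.15]
    - [1.9, 0.05, -0.05]
    - [1.9, 0.05, 0]
  rotation:
    - [0, 0, 0]
    - [0, 0, 0]
    - [0, 0, 0]
    - [0, 0, 0]
    - [0, 0, 0]
    - [0, 0, 0]
    - [0, 0, 0]

```text
time: 6.5
position: [0.5379, -0.0296, 0.0471]
eef_rot: [-1.887, -2.511, -0.0]
force: [-1.3, 1.9, 6.2]
gripper_width: -0.0
```

```bash
python3 s.py
```

```text
6.5 [ 0.5379  -0.02961  0.04706] [-1.3   1.91  6.24] [0.208 0.335 0.007] [-1.8873 -2.5112 -0.    ]
wrench xy mm [-4.465e+01  2.000e-02]
```

Call:
step_arm:
  fingers: [1, 1, 1, 1, 1]
  delta_pos:
    - [0, 0, 0.03]
    - [-0.2, 0, 0.04]
    - [-0.4, 0, 0.04]
    - [-0.6, 0, 0.04]
    - [-0.8, 0, 0.04]
  rotation:
    - [0, 0, 0]
    - [0, 0, 0]
    - [0, 0, 0]
    - [0, 0, 0]
    - [0, 0, 0]

```text
time: 7.0
position: [0.5398, -0.0369, 0.0472]
eef_rot: [-1.887, -2.51, -0.0]
force: [-5.4, 4.7, 12.6]
gripper_width: 0.0004
```

```bash
python3 s.py
```

```text
7.0 [ 0.53982 -0.03686  0.04723] [-5.44  4.68 12.59] [ 0.789  0.908 -0.014] [-1.8869e+00 -2.5104e+00 -2.0000e-04]
wrench xy mm [-37.14  -0.15]
```

Call:
step_arm:
  fingers: [1, 1, 1, 1, 1, 1]
  delta_pos:
    - [-0.2, -0.04, -0.01]
    - [-0.4, -0.05, -0.01]
    - [-0.6, -0.05, -0.02]
    - [-0.8, -0.05, -0.02]
    - [-1.0, -0.05, -0.02]
    - [-1.1, -0.05, -0.02]
  rotation:
    - [0, 0, 0]
    - [0, 0, 0]
    - [0, 0, 0]
    - [0, 0, 0]
    - [0, 0, 0]
    - [0, 0, 0]

```text
time: 7.6
position: [0.5425, -0.0477, 0.0474]
eef_rot: [-1.887, -2.51, -0.0]
force: [-4.2, 5.2, 12.5]
gripper_width: 0.0001
```

```bash
python3 s.py
```

```text
7.6 [ 0.54254 -0.0477   0.04744] [-4.21  5.2  12.52] [1.029 0.769 0.064] [-1.8873e+00 -2.5104e+00 -5.0000e-04]
wrench xy mm [-25.98  -0.55]
```

```bash
python3 -c "
from h import *
go([.42,-.36],.15,PSI+np.pi)"
```

```text
cm [-26.587 -20.451 -10.274] rot [-0.0003 -0.0009 -0.0003]
```

Call:
step_arm:
  fingers: [1, 1, 1, 1, 1, 1, 1, 1, 1, 1]
  delta_pos:
    - [0, 0, -1]
    - [0, 0, -5]
    - [-3, -2, -10]
    - [-26.6, -20.4, -10.3]
    - [-26.6, -20.4, -10.3]
    - [-26.6, -20.4, -10.3]
    - [-26.6, -20.4, -10.3]
    - [-26.6, -20.4, -10.3]
    - [-26.6, -20.4, -10.3]
    - [-26.6, -20.4, -10.3]
  rotation:
    - [0, 0, 0]
    - [0, 0, 0]
    - [0, 0, 0]
    - [0, 0, 0]
    - [0, 0, 0]
    - [0, 0, 0]
    - [0, 0, 0]
    - [0, 0, 0]
    - [0, 0, 0]
    - [0, 0, 0]

```text
time: 8.6
position: [0.4189, -0.3648, 0.1506]
eef_rot: [1.892, 2.506, -0.002]
force: [0.2, 0.1, 0.7]
gripper_width: 0.0003
```

```bash
cat > look.py <<'E'
from h import *
import sys
k=sys.argv[1]
a=imaging.camera("top")[:,:,::-1];cv2.imwrite(f"pics/top_{k}.png",a)
print(monitor.get_obs()["time"],monitor.get_obs()["position"])
cv2.imwrite(f"pics/z_{k}.png",cv2.resize(a[120:230,185:320],None,fx=5,fy=5,interpolation=cv2.INTER_CUBIC))
E
python3 look.py a
```

```text
8.65 [ 0.41937142 -0.36330376  0.15027926]
```

View pics/z_a.png

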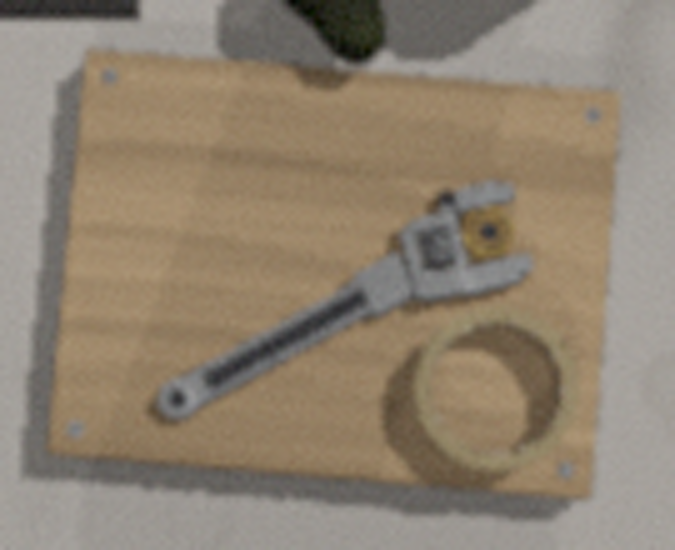

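```bash
python3 - <<'E'
from h import *
T=lambda u,v,z:ray("top",(185+u/5-.4,120+v/5-.4),z)[:2]
h=T(178,399,.0388);w=T(437,246,.0485);print(h,w)
d=h-w;psi=np.arctan2(d[1],d[0])-(-np.pi+np.arctan2(49,171));psi=(psi+np.pi)%(2*np.pi)-np.pi;print(psi)
print("pred worm from hend/nut",)
d=h-NUT;p2=np.arctan2(d[1],d[0])-(-np.pi+np.arctan2(49,207));print((p2+np.pi)%(2*np.pi)-np.pi)
go(Wp(-44.5,0),.06,PSI+np.pi)
E
```

```text
[0.44927772 0.11278304] [ 0.54059304 -0.04133626]
-1.314983415079226
pred worm from hend/nut
-1.3040575524122318
cm [28.83  20.554  8.997] rot [ 0.0002  0.0012 -0.0037]
```

Call:
step_arm:
  fingers: [1, 1, 1, 1, 1, 1, 1, 1, 1, 1]
  delta_pos:
    - [28.6, 20.55, 3]
    - [28.6, 20.55, 3]
    - [28.6, 20.55, 3]
    - [28.6, 20.55, 3]
    - [28.6, 20.55, 3]
    - [28.6, 20.55, 3]
    - [28.6, 20.55, 3]
    - [28.6, 20.55, 7]
    - [28.6, 20.55, 9]
    - [28.6, 20.55, 9]
  rotation:
    - [0, 0, 0]
    - [0, 0, 0]
    - [0, 0, 0]
    - [0, 0, 0]
    - [0, 0, 0]
    - [0, 0, 0]
    - [0, 0, 0]
    - [0, 0, 0]
    - [0, 0, 0]
    - [0, 0, 0]

```text
time: 9.65
position: [0.5368, -0.0267, 0.0577]
eef_rot: [-1.882, -2.51, 0.004]
force: [-0.7, 0.1, 0.5]
gripper_width: -0.0
```

```bash
python3 s.py; python3 -c "
from h import *
go(Wp(-42,0),.0478,PSI+np.pi)"
```

```text
9.65 [ 0.53676 -0.02666  0.05766] [-0.69  0.07  0.45] [-0.007  0.026 -0.02 ] [-1.8823 -2.5099  0.0037]
wrench xy mm [-47.8   -0.26]
cm [-0.582  0.029  0.984] rot [-0.0045 -0.002   0.002 ]
```

Call:
step_arm:
  fingers: [1, 1]
  delta_pos:
    - [0, 0, 0]
    - [0, 0, 0]
  rotation:
    - [0, 0, 0]
    - [0, 0, 0]

```text
time: 9.85
position: [0.5393, -0.0284, 0.0613]
eef_rot: [1.886, 2.51, 0.002]
force: [-0.4, 0.6, -0.9]
gripper_width: -0.0001
```

```bash
python3 s.py; python3 -c "
from h import *
go(Wp(-42,0),.0478,PSI+np.pi)"
```

```text
9.85 [ 0.53926 -0.02836  0.06126] [-0.39  0.6  -0.91] [-0.04  -0.031 -0.004] [1.8864e+00 2.5100e+00 1.6000e-03]
wrench xy mm [-45.47   1.67]
cm [-0.346 -0.169  1.346] rot [0.0019 0.0008 0.    ]
```

Call:
step_arm:
  fingers: [1, 1, 1, 1, 1, 1, 1]
  delta_pos:
    - [-0.3, -0.15, 0.6]
    - [-0.3, -0.15, 1.1]
    - [-0.3, -0.15, 1.2]
    - [-0.3, -0.15, 1.25]
    - [-0.3, -0.15, 1.3]
    - [-0.3, -0.15, 1.33]
    - [-0.3, -0.15, 1.35]
  rotation:
    - [0, 0, 0]
    - [0, 0, 0]
    - [0, 0, 0]
    - [0, 0, 0]
    - [0, 0, 0]
    - [0, 0, 0]
    - [0, 0, 0]

```text
time: 10.55
position: [0.5383, -0.032, 0.0471]
eef_rot: [1.887, 2.511, 0.0]
force: [-3.2, -1.8, 11.2]
gripper_width: 0.0001
```

```bash
python3 s.py
```

```text
10.55 [ 0.53829 -0.03203  0.04715] [-3.17 -1.77 11.23] [-0.459  0.54  -0.018] [1.8868e+00 2.5107e+00 1.0000e-04]
wrench xy mm [-42.21  -0.28]
```

Call:
step_arm:
  fingers: [1, 1, 1, 1, 1]
  delta_pos:
    - [-0.2, -0.03, 0]
    - [-0.4, -0.05, 0]
    - [-0.6, -0.05, -0.01]
    - [-0.8, -0.05, -0.01]
    - [-1.0, -0.05, -0.01]
  rotation:
    - [0, 0, 0]
    - [0, 0, 0]
    - [0, 0, 0]
    - [0, 0, 0]
    - [0, 0, 0]

```text
time: 11.05
position: [0.5406, -0.0408, 0.0474]
eef_rot: [1.888, 2.511, 0.002]
force: [-1.9, 6.6, 12.3]
gripper_width: -0.0002
```

```bash
python3 s.py
```

```text
11.05 [ 0.54059 -0.04083  0.04736] [-1.9   6.64 12.3 ] [ 1.165  0.385 -0.017] [1.8877e+00 2.5112e+00 1.8000e-03]
wrench xy mm [-33.12  -0.53]
```

Call:
step_arm:
  fingers: [1, 1, 1, 1, 1]
  delta_pos:
    - [-0.2, 0, -0.01]
    - [-0.4, 0, -0.01]
    - [-0.6, 0, -0.02]
    - [-0.8, 0, -0.02]
    - [-1.0, 0, -0.02]
  rotation:
    - [0, 0, 0]
    - [0, 0, 0]
    - [0, 0, 0]
    - [0, 0, 0]
    - [0, 0, 0]

```text
time: 11.55
position: [0.5436, -0.0504, 0.0475]
eef_rot: [1.887, 2.511, 0.002]
force: [-0.4, 5.9, 8.9]
gripper_width: -0.0003
```

```bash
python3 s.py
```

```text
11.55 [ 0.54363 -0.05045  0.04754] [-0.37  5.89  8.86] [1.032 0.082 0.015] [1.8875e+00 2.5107e+00 2.4000e-03]
wrench xy mm [-23.04  -0.27]
```

Call:
step_arm:
  fingers: [1, 1, 1, 1, 1, 1, 1]
  delta_pos:
    - [0, 0, -0.4]
    - [1.0, 0, -0.5]
    - [1.9, 0, -0.5]
    - [1.9, 0, -0.3]
    - [1.9, 0, -0.1]
    - [1.9, 0, 0.0]
    - [1.9, 0, 0.04]
  rotation:
    - [0, 0, 0]
    - [0, 0, 0]
    - [0, 0, 0]
    - [0, 0, 0]
    - [0, 0, 0]
    - [0, 0, 0]
    - [0, 0, 0]

```text
time: 12.25
position: [0.5377, -0.0323, 0.0466]
eef_rot: [-1.887, -2.511, -0.0]
force: [-4.5, 5.4, 14.2]
gripper_width: -0.0001
```

```bash
python3 s.py
```

```text
12.25 [ 0.53765 -0.03228  0.04658] [-4.46  5.44 14.17] [0.871 0.764 0.023] [-1.8869e+00 -2.5107e+00 -5.0000e-04]
wrench xy mm [-42.15  -0.97]
```

Call:
step_arm:
  fingers: [1, 1, 1, 1, 1]
  delta_pos:
    - [-0.2, 0, 0]
    - [-0.4, 0, 0]
    - [-0.6, 0, 0]
    - [-0.8, 0, 0]
    - [-1.0, 0, 0]
  rotation:
    - [0, 0, 0]
    - [0, 0, 0]
    - [0, 0, 0]
    - [0, 0, 0]
    - [0, 0, 0]

```text
time: 12.75
position: [0.5407, -0.0418, 0.047]
eef_rot: [-1.887, -2.511, -0.001]
force: [-3.6, 7.3, 14.9]
gripper_width: 0.0001
```

```bash
python3 s.py
```

```text
12.75 [ 0.54069 -0.04179  0.04697] [-3.55  7.32 14.85] [ 1.338  0.682 -0.05 ] [-1.8873e+00 -2.5109e+00 -1.4000e-03]
wrench xy mm [-32.17  -0.69]
```

Call:
step_arm:
  fingers: [1, 1, 1, 1, 1]
  delta_pos:
    - [-0.2, 0, -0.03]
    - [-0.4, 0, -0.03]
    - [-0.6, 0, -0.03]
    - [-0.8, 0, -0.03]
    - [-0.9, 0, -0.03]
  rotation:
    - [0, 0, 0]
    - [0, 0, 0]
    - [0, 0, 0]
    - [0, 0, 0]
    - [0, 0, 0]

```text
time: 13.25
position: [0.5434, -0.0503, 0.0472]
eef_rot: [-1.888, -2.511, -0.002]
force: [-2.5, 6.3, 11.1]
gripper_width: -0.0002
```

```bash
python3 s.py;python3 -c "
from h import *
go([.42,-.36],.15,PSI+np.pi)"
```

```text
13.25 [ 0.54344 -0.05032  0.04721] [-2.55  6.28 11.11] [ 1.051  0.372 -0.008] [-1.8876e+00 -2.5112e+00 -2.0000e-03]
wrench xy mm [-23.21  -0.42]
cm [-26.308 -20.455 -10.321] rot [ 0.001  -0.0008 -0.0001]
```

Call:
step_arm:
  fingers: [1, 1, 1, 1, 1, 1, 1, 1, 1, 1]
  delta_pos:
    - [0, 0, -1]
    - [0, 0, -5]
    - [-3, -2, -10]
    - [-26.3, -20.4, -10.3]
    - [-26.3, -20.4, -10.3]
    - [-26.3, -20.4, -10.3]
    - [-26.3, -20.4, -10.3]
    - [-26.3, -20.4, -10.3]
    - [-26.3, -20.4, -10.3]
    - [-26.3, -20.4, -10.3]
  rotation:
    - [0, 0, 0]
    - [0, 0, 0]
    - [0, 0, 0]
    - [0, 0, 0]
    - [0, 0, 0]
    - [0, 0, 0]
    - [0, 0, 0]
    - [0, 0, 0]
    - [0, 0, 0]
    - [0, 0, 0]

```text
time: 14.25
position: [0.4182, -0.365, 0.1501]
eef_rot: [1.892, 2.506, -0.002]
force: [-0.9, 0.9, -0.5]
gripper_width: 0.0001
```

```bash
python3 look.py b
```

```text
14.3 [ 0.4188461  -0.36310741  0.14974833]
```

View pics/z_b.png

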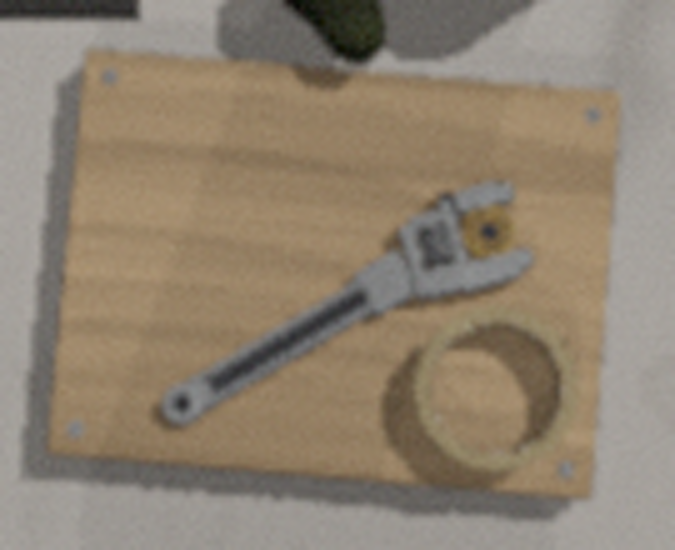

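```bash
cat > prof.py <<'E'
from h import *
import sys
psi=float(sys.argv[2])
im=cv2.imread(f"pics/{sys.argv[1]}.png")
ys=np.arange(-32,33,.5)
acc=[]
for x in np.arange(-4,14,2.):
    uv=np.array([proj("top",[*Wp(x,y,psi),.042]) for y in ys],np.float32)
    acc.append(cv2.remap(im,uv[None,:,0],uv[None,:,1],cv2.INTER_LINEAR)[0].astype(float))
for s in (acc[:4],acc[6:]):
    m=np.mean(s,0);v=m[:,2]-m[:,0]   # R-B : brown high, steel low
    print([(float(y),int(k)) for y,k in zip(ys[::4],v[::4])])
    thr=25
    for i in range(len(ys)-1):
        if (v[i]-thr)*(v[i+1]-thr)<0: print("edge %.1f"%(ys[i]+.5*(thr-v[i])/(v[i+1]-v[i])),"up" if v[i+1]>v[i] else "down")
E
for a in "top0 -1.289" "top_a -1.31" "top_b -1.30"; do echo == $a; python3 prof.py $a; done
python3 - <<'E'
from h import *
T=lambda u,v,z:ray("top",(185+u/5-.4,120+v/5-.4),z)[:2]
h=T(182,404,.0388);w=T(436,246,.0485);print(h,w)
d=h-NUT;p2=np.arctan2(d[1],d[0])-(-np.pi+np.arctan2(49,207));print((p2+np.pi)%(2*np.pi)-np.pi,np.linalg.norm(d))
E
```

```text
== top0 -1.289
[(-32.0, 3), (-30.0, -2), (-28.0, -2), (-26.0, -1), (-24.0, -1), (-22.0, -2), (-20.0, 0), (-18.0, 9), (-16.0, 27), (-14.0, 45), (-12.0, 55), (-10.0, 50), (-8.0, 46), (-6.0, 41), (-4.0, 27), (-2.0, 15), (0.0, 6), (2.0, 12), (4.0, 25), (6.0, 42), (8.0, 51), (10.0, 52), (12.0, 52), (14.0, 51), (16.0, 42), (18.0, 23), (20.0, 7), (22.0, 0), (24.0, -1), (26.0, -2), (28.0, 0), (30.0, 1), (32.0, 8)]
edge -16.2 up
edge -3.6 down
edge 4.0 up
edge 17.8 down
[(-32.0, 26), (-30.0, 10), (-28.0, 1), (-26.0, -1), (-24.0, -1), (-22.0, 0), (-20.0, 6), (-18.0, 15), (-16.0, 33), (-14.0, 48), (-12.0, 58), (-10.0, 57), (-8.0, 54), (-6.0, 53), (-4.0, 51), (-2.0, 52), (0.0, 51), (2.0, 52), (4.0, 51), (6.0, 53), (8.0, 55), (10.0, 57), (12.0, 57), (14.0, 54), (16.0, 47), (18.0, 31), (20.0, 12), (22.0, 0), (24.0, -2), (26.0, -1), (28.0, 0), (30.0, 7), (32.0, 17)]
edge -31.9 down
edge -16.9 up
edge 18.6 down
== top_a -1.31
[(-32.0, 0), (-30.0, -1), (-28.0, -1), (-26.0, 0), (-24.0, -1), (-22.0, -1), (-20.0, 2), (-18.0, 12), (-16.0, 33), (-14.0, 51), (-12.0, 59), (-10.0, 53), (-8.0, 49), (-6.0, 45)
[... 546 characters left out ...]
 (10.0, 58), (12.0, 54), (14.0, 34), (16.0, 9), (18.0, 0), (20.0, -2), (22.0, -1), (24.0, 0), (26.0, 4), (28.0, 12), (30.0, 28), (32.0, 42)]
edge -17.3 up
edge 14.7 down
edge 29.6 up
== top_b -1.30
[0.44630544 0.11035531] [ 0.5405908  -0.04074149]
-1.2861265197782785 0.2103590546232623Traceback (most recent call last):
  File "prof.py", line 8, in <module>
    uv=np.array([proj("top",[*Wp(x,y,psi),.042]) for y in ys],np.float32)
                 ~~~~^^^^^^^^^^^^^^^^^^^^^^^^^^^
  File "h.py", line 8, in proj
    c=imaging.camera_info(name);p=c["R"]@np.asarray(X)+c["t"];return np.array([c["fx"]*p[0]/p[2]+c["cx"],c["fy"]*p[1]/p[2]+c["cy"]])
ValueError: time passes only in moves, steps and waits
```

```bash
sed -i 's/^import numpy.*/import numpy as np,cv2,functools/; s/imaging.camera_info(name)/CI(name)/g; s/^def ray/CI=functools.lru_cache(None)(lambda n:imaging.camera_info(n))\ndef ray/' h.py
for a in "top_b -1.30" "top_b -1.286"; do echo == $a; python3 prof.py $a; done
```

```text
== top_b -1.30
[(-32.0, 18), (-30.0, 4), (-28.0, 0), (-26.0, -2), (-24.0, -1), (-22.0, -2), (-20.0, -1), (-18.0, 3), (-16.0, 14), (-14.0, 34), (-12.0, 51), (-10.0, 53), (-8.0, 50), (-6.0, 44), (-4.0, 30), (-2.0, 17), (0.0, 8), (2.0, 14), (4.0, 28), (6.0, 45), (8.0, 55), (10.0, 56), (12.0, 49), (14.0, 36), (16.0, 18), (18.0, 4), (20.0, -1), (22.0, -2), (24.0, -1), (26.0, 3), (28.0, 13), (30.0, 30), (32.0, 44)]
edge -14.8 up
edge -3.2 down
edge 3.6 up
edge 15.3 down
edge 29.4 up
[(-32.0, 34), (-30.0, 19), (-28.0, 6), (-26.0, 0), (-24.0, -1), (-22.0, -1), (-20.0, 0), (-18.0, 4), (-16.0, 15), (-14.0, 34), (-12.0, 52), (-10.0, 60), (-8.0, 58), (-6.0, 55), (-4.0, 55), (-2.0, 56), (0.0, 57), (2.0, 54), (4.0, 56), (6.0, 57), (8.0, 58), (10.0, 59), (12.0, 51), (14.0, 30), (16.0, 10), (18.0, 1), (20.0, -3), (22.0, -3), (24.0, 0), (26.0, 7), (28.0, 17), (30.0, 32), (32.0, 44)]
edge -30.7 down
edge -14.9 up
edge 29.1 up
== top_b -1.286
[(-32.0, 19), (-30.0, 5), (-28.0, 0), (-26.0, -2), (-24.0, -1), (-22.0, -2), (-20.0, 0), (-18.0, 4), (-16.0, 14), (-14.0, 33), (-12.0, 51), (-10.0, 52), (-8.0, 50), (-6.0, 45), (-4.0, 30), (-2.0, 16), (0.0, 8), (2.0, 14), (4.0, 28), (6.0, 45), (8.0, 55), (10.0, 57), (12.0, 50), (14.0, 37), (16.0, 18), (18.0, 3), (20.0, -2), (22.0, -2), (24.0, -1), (26.0, 3), (28.0, 13), (30.0, 30), (32.0, 44)]
edge -14.8 up
edge -3.2 down
edge 3.6 up
edge 15.3 down
edge 29.4 up
[(-32.0, 35), (-30.0, 20), (-28.0, 6), (-26.0, 0), (-24.0, -1), (-22.0, -2), (-20.0, 0), (-18.0, 5), (-16.0, 15), (-14.0, 36), (-12.0, 53), (-10.0, 60), (-8.0, 57), (-6.0, 55), (-4.0, 55), (-2.0, 57), (0.0, 57), (2.0, 55), (4.0, 56), (6.0, 57), (8.0, 59), (10.0, 58), (12.0, 50), (14.0, 30), (16.0, 10), (18.0, 0), (20.0, -3), (22.0, -3), (24.0, 0), (26.0, 6), (28.0, 17), (30.0, 32), (32.0, 44)]
edge -30.6 down
edge -15.0 up
edge 14.4 down
edge 29.0 up
```

```bash
python3 -c "
from h import *
go(Wp(-43,0),.06,PSI+np.pi)"
```

```text
cm [28.643 20.602  8.952] rot [-0.0001  0.0007 -0.0037]
```

Call:
step_arm:
  fingers: [1, 1, 1, 1, 1, 1, 1, 1, 1, 1]
  delta_pos:
    - [28.5, 20.5, 3]
    - [28.5, 20.5, 3]
    - [28.5, 20.5, 3]
    - [28.5, 20.5, 3]
    - [28.5, 20.5, 3]
    - [28.5, 20.5, 3]
    - [28.5, 20.5, 3]
    - [28.5, 20.5, 7]
    - [28.5, 20.5, 9]
    - [28.5, 20.5, 9]
  rotation:
    - [0, 0, 0]
    - [0, 0, 0]
    - [0, 0, 0]
    - [0, 0, 0]
    - [0, 0, 0]
    - [0, 0, 0]
    - [0, 0, 0]
    - [0, 0, 0]
    - [0, 0, 0]
    - [0, 0, 0]

```text
time: 15.3
position: [0.536, -0.0279, 0.0572]
eef_rot: [-1.882, -2.51, 0.004]
force: [-0.1, -0.5, 0.7]
gripper_width: 0.0003
```

Call:
step_arm:
  fingers: [1, 1, 1]
  delta_pos:
    - [0, 0, 0]
    - [0, 0, 0]
    - [0, 0, 0]
  rotation:
    - [0, 0, 0]
    - [0, 0, 0]
    - [0, 0, 0]

```text
time: 15.6
position: [0.5385, -0.0298, 0.0608]
eef_rot: [1.887, 2.51, 0.002]
force: [0.6, 0.5, -0.3]
gripper_width: -0.0002
```

```bash
python3 s.py; python3 -c "
from h import *
go(Wp(-42.5,0),.0475,PSI+np.pi)"
```

```text
15.6 [ 0.53848 -0.02979  0.06081] [ 0.59  0.45 -0.35] [-0.065  0.023  0.037] [1.8867e+00 2.5098e+00 1.5000e-03]
wrench xy mm [-44.32   0.52]
cm [-0.181 -0.054  1.331] rot [ 0.0018  0.0008 -0.0002]
```

Call:
step_arm:
  fingers: [1, 1, 1, 1, 1, 1, 1]
  delta_pos:
    - [-0.15, -0.05, 0.6]
    - [-0.15, -0.05, 1.1]
    - [-0.15, -0.05, 1.2]
    - [-0.15, -0.05, 1.25]
    - [-0.15, -0.05, 1.3]
    - [-0.15, -0.05, 1.33]
    - [-0.15, -0.05, 1.35]
  rotation:
    - [0, 0, 0]
    - [0, 0, 0]
    - [0, 0, 0]
    - [0, 0, 0]
    - [0, 0, 0]
    - [0, 0, 0]
    - [0, 0, 0]

```text
time: 16.3
position: [0.5379, -0.0309, 0.0466]
eef_rot: [-1.887, -2.511, -0.0]
force: [-3.5, 2.8, 11.2]
gripper_width: -0.0
```

```bash
python3 s.py
```

```text
16.3 [ 0.53789 -0.03094  0.04655] [-3.54  2.83 11.17] [ 0.449  0.527 -0.011] [-1.8874e+00 -2.5113e+00 -5.0000e-04]
wrench xy mm [-43.37  -0.36]
```

Call:
step_arm:
  fingers: [1, 1, 1, 1, 1]
  delta_pos:
    - [-0.2, 0, 0]
    - [-0.4, 0, 0]
    - [-0.6, 0, 0]
    - [-0.8, 0, 0]
    - [-1.0, 0, 0]
  rotation:
    - [0, 0, 0]
    - [0, 0, 0]
    - [0, 0, 0]
    - [0, 0, 0]
    - [0, 0, 0]

```text
time: 16.8
position: [0.5403, -0.0391, 0.0468]
eef_rot: [-1.887, -2.509, -0.002]
force: [-4.6, 15.8, 16.9]
gripper_width: 0.0002
```

```bash
python3 s.py
```

```text
16.8 [ 0.54028 -0.0391   0.04677] [-4.6  15.8  16.85] [ 2.582  0.852 -0.007] [-1.8865e+00 -2.5093e+00 -2.1000e-03]
wrench xy mm [-34.87  -0.34]
```

Call:
step_arm:
  fingers: [1, 1, 1, 1]
  delta_pos:
    - [0, 0, -0.15]
    - [0, 0, -1]
    - [0, 0, -4]
    - [0, 0, -5]
  rotation:
    - [0, 0, 0]
    - [0, 0, 0]
    - [0, 0, 0]
    - [0, 0, 0]

```text
time: 17.2
position: [0.5416, -0.041, 0.0982]
eef_rot: [1.886, 2.509, 0.002]
force: [0.5, -0.1, 0.0]
gripper_width: 0.0001
```

```bash
cat >> h.py <<'E'
def push(psi,off,rad=-170):
    # tool centre beside handle, off = mm behind handle centre line
    u=np.array([-.9659,-.2588]);n=np.array([-.2588,.9659])
    y=-11+(rad+65)*(38/142)
    p=np.array([rad,y])-off*n
    return Wp(*p,psi),psi+np.pi+.2618
E
python3 - <<'E'
from h import *
xy,yaw=push(-1.295,35);print(xy,yaw);go(xy,.07,yaw)
E
python3 s.py
```

```text
[0.43632345 0.06250676] 2.108392653589793
cm [12.878 -7.236  2.786] rot [ 0.0023  0.0017 -0.2557]
17.2 [ 0.54158 -0.04104  0.09822] [ 0.45 -0.07  0.  ] [-0.051 -0.008 -0.047] [1.8858e+00 2.5094e+00 1.9000e-03]
wrench xy mm [-32.64   0.37]
```

Call:
step_arm:
  fingers: [1, 1, 1, 1, 1, 1, 1]
  delta_pos:
    - [6, -4, 0]
    - [12.9, -7.2, 0]
    - [12.9, -7.2, 1]
    - [12.9, -7.2, 2.5]
    - [12.9, -7.2, 2.5]
    - [12.9, -7.2, 2.5]
    - [12.9, -7.2, 2.5]
  rotation:
    - [0, 0, -0.12]
    - [0, 0, -0.256]
    - [0, 0, -0.256]
    - [0, 0, -0.256]
    - [0, 0, -0.256]
    - [0, 0, -0.256]
    - [0, 0, -0.256]

```text
time: 17.9
position: [0.4364, 0.0626, 0.0715]
eef_rot: [1.552, 2.73, 0.001]
force: [-0.1, -0.9, -0.8]
gripper_width: 0.0003
```

```bash
python3 look.py c; python3 - <<'E'
from h import *
xy,yaw=push(-1.295,35);go(xy,.032,yaw)
a=imaging.camera("scene")[:,:,::-1]
cv2.imwrite("pics/s_c.png",cv2.resize(a[150:260,170:310],None,fx=5,fy=5,interpolation=cv2.INTER_CUBIC))
E
```

```text
17.95 [0.43635684 0.06260221 0.07148514]
cm [-0.004 -0.011  3.949] rot [ 0.0009  0.0005 -0.0006]
```

View pics/z_c.png

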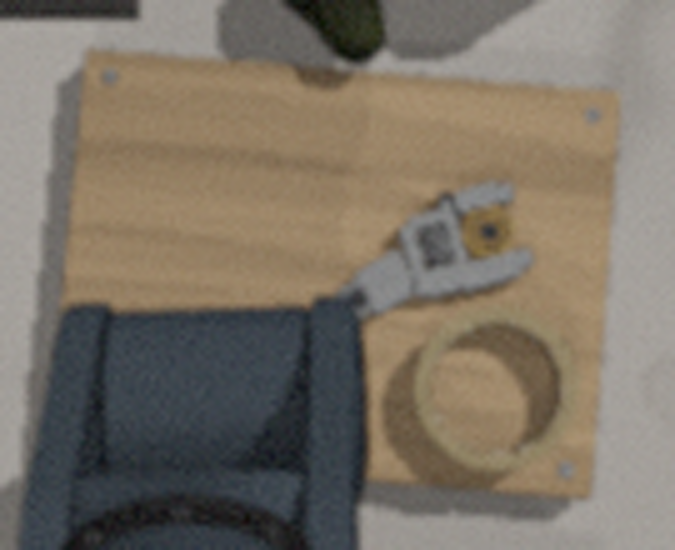

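View pics/s_c.png

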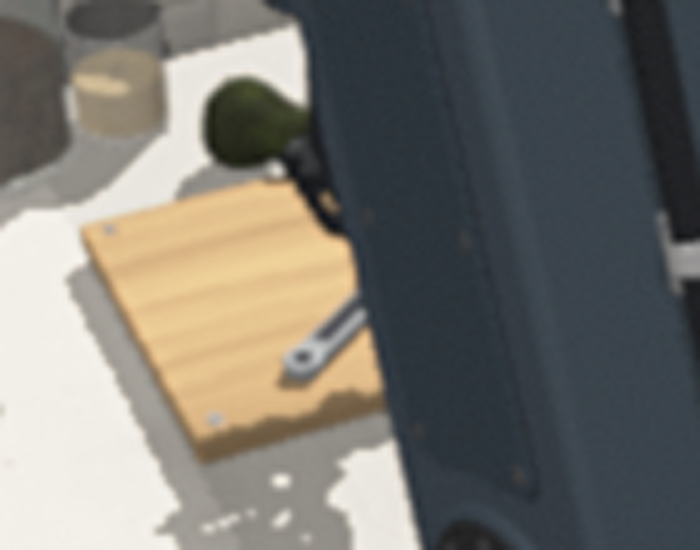

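The arm hides the handle here. The nut and jaws show at zoomed (488,232), with the nut filling the mouth. I'll check the opening by profile.

```bash
python3 prof.py top_c -1.295 | grep edge
```

```text
edge -14.9 up
edge -3.2 down
edge 15.3 down
edge 29.4 up
edge -30.6 down
edge -14.7 up
edge 14.5 down
edge 29.0 up
```

Call:
step_arm:
  fingers: [1, 1, 1, 1, 1]
  delta_pos:
    - [0, 0, 2]
    - [0, 0, 3.3]
    - [0, 0, 3.9]
    - [0, 0, 3.9]
    - [0, 0, 3.9]
  rotation:
    - [0, 0, 0]
    - [0, 0, 0]
    - [0, 0, 0]
    - [0, 0, 0]
    - [0, 0, 0]

```text
time: 18.5
position: [0.4359, 0.063, 0.0325]
eef_rot: [1.551, 2.731, 0.0]
force: [0.3, 0.6, -0.6]
gripper_width: -0.0001
```

```bash
python3 s.py
```

```text
18.5 [0.43591 0.06301 0.03248] [ 0.34  0.64 -0.56] [0.009 0.024 0.022] [1.5513e+00 2.7313e+00 4.0000e-04]
wrench xy mm [-161.98  -72.19]
```

Call:
step_arm:
  fingers: [1, 1, 1, 1, 1, 1, 1]
  delta_pos:
    - [0, 0.2, 0]
    - [0, 0.4, 0]
    - [0, 0.6, 0]
    - [0, 0.8, 0]
    - [0, 1.0, 0]
    - [0, 1.2, 0]
    - [0, 1.3, 0]
  rotation:
    - [0, 0, 0]
    - [0, 0, 0]
    - [0, 0, 0]
    - [0, 0, 0]
    - [0, 0, 0]
    - [0, 0, 0]
    - [0, 0, 0]

```text
time: 19.2
position: [0.4468, 0.0699, 0.032]
eef_rot: [-1.551, -2.732, 0.0]
force: [-1.1, -1.3, -0.3]
gripper_width: -0.0004
```

```bash
python3 s.py
```

```text
19.2 [0.44677 0.06986 0.03201] [-1.11 -1.27 -0.26] [-0.11   0.23  -0.025] [-1.5510e+00 -2.7318e+00  2.0000e-04]
wrench xy mm [-165.53  -59.86]
```

```bash
cat > arc.py <<'E'
from h import *
import sys
o=monitor.get_obs();R=Ro.from_rotvec(o["eef_rot"])
r=R.inv().apply(np.append(o["position"][:2]-NUT,0))
print("r tool",r.round(4),"yaw psi-equiv",np.arctan2(*R.as_matrix()[:2,0][::-1])-np.pi-.2618, "tool force",R.inv().apply(o["force"]).round(2))
for th in eval(sys.argv[1]):
    c,s=np.cos(th),np.sin(th);d=np.array([c*r[0]-s*r[1]-r[0],s*r[0]+c*r[1]-r[1]])*100
    print(round(th,3),d.round(2))
E
python3 arc.py "np.arange(1,11)*.02"
```

```text
r tool [ 0.1753 -0.0159  0.    ] yaw psi-equiv -1.2945164744832889 tool force [-0.52 -1.6   0.26]
0.02 [0.03 0.35]
0.04 [0.05 0.7 ]
0.06 [0.06 1.05]
0.08 [0.07 1.41]
0.1 [0.07 1.76]
0.12 [0.06 2.11]
0.14 [0.05 2.46]
0.16 [0.03 2.81]
0.18 [0.   3.16]
0.2 [-0.03  3.51]
```

Call:
step_arm:
  fingers: [1, 1, 1, 1, 1, 1, 1, 1, 1, 1]
  delta_pos:
    - [0.03, 0.35, 0]
    - [0.05, 0.7, 0]
    - [0.06, 1.05, 0]
    - [0.07, 1.41, 0]
    - [0.07, 1.76, 0]
    - [0.06, 2.11, 0]
    - [0.05, 2.46, 0]
    - [0.03, 2.81, 0]
    - [0, 3.16, 0]
    - [-0.03, 3.51, 0]
  rotation:
    - [0, 0, 0.02]
    - [0, 0, 0.04]
    - [0, 0, 0.06]
    - [0, 0, 0.08]
    - [0, 0, 0.1]
    - [0, 0, 0.12]
    - [0, 0, 0.14]
    - [0, 0, 0.16]
    - [0, 0, 0.18]
    - [0, 0, 0.2]

```text
time: 20.2
position: [0.4771, 0.0878, 0.032]
eef_rot: [-1.818, -2.562, 0.0]
force: [-4.4, 1.9, 3.0]
gripper_width: -0.0
```

```bash
python3 s.py; python3 arc.py "np.arange(1,11)*.02"; python3 look.py d
```

```text
20.2 [0.47705 0.08783 0.03199] [-4.43  1.89  3.02] [0.243 0.847 0.002] [-1.8180e+00 -2.5616e+00  1.0000e-04]
wrench xy mm [-174.37  -25.77]
r tool [ 1.755e-01 -1.620e-02  1.000e-04] yaw psi-equiv -1.4962372045268757 tool force [ 3.25 -3.56 -3.02]
0.02 [0.03 0.35]
0.04 [0.05 0.7 ]
0.06 [0.07 1.06]
0.08 [0.07 1.41]
0.1 [0.07 1.76]
0.12 [0.07 2.11]
0.14 [0.05 2.47]
0.16 [0.03 2.82]
0.18 [0.01 3.17]
0.2 [-0.03  3.52]
20.25 [0.47761236 0.08796784 0.03205379]
```

View pics/z_d.png

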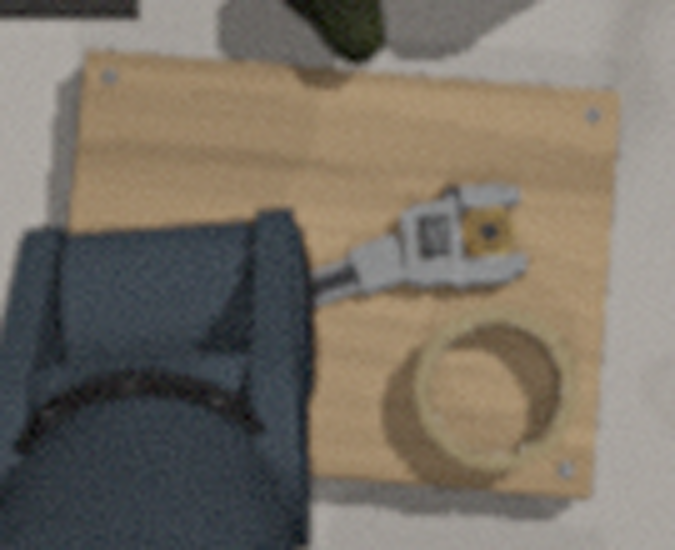

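Call:
step_arm:
  fingers: [1, 1, 1, 1, 1, 1, 1, 1, 1, 1]
  delta_pos:
    - [0.05, 0.35, -0.03]
    - [0.09, 0.7, -0.04]
    - [0.11, 1.05, -0.04]
    - [0.12, 1.41, -0.04]
    - [0.12, 1.76, -0.04]
    - [0.12, 2.11, -0.04]
    - [0.1, 2.46, -0.04]
    - [0.08, 2.81, -0.04]
    - [0.06, 3.16, -0.04]
    - [0.02, 3.51, -0.04]
  rotation:
    - [0, 0, 0.02]
    - [0, 0, 0.04]
    - [0, 0, 0.06]
    - [0, 0, 0.08]
    - [0, 0, 0.1]
    - [0, 0, 0.12]
    - [0, 0, 0.14]
    - [0, 0, 0.16]
    - [0, 0, 0.18]
    - [0, 0, 0.2]

```text
time: 21.25
position: [0.5103, 0.0995, 0.0324]
eef_rot: [-2.065, -2.367, -0.0]
force: [-1.7, -0.5, -1.2]
gripper_width: -0.0001
```

```bash
python3 s.py; python3 arc.py "np.arange(1,11)*.012"
```

```text
21.25 [0.51031 0.09945 0.03245] [-1.66 -0.53 -1.2 ] [0.078 0.34  0.065] [-2.065  -2.3675 -0.    ]
wrench xy mm [-176.29    9.4 ]
r tool [ 0.1758 -0.0163  0.    ] yaw psi-equiv -1.6963056735493678 tool force [-0.3  -1.71  1.2 ]
0.012 [0.02 0.21]
0.024 [0.03 0.42]
0.036 [0.05 0.63]
0.048 [0.06 0.85]
0.06 [0.07 1.06]
0.072 [0.07 1.27]
0.084 [0.07 1.48]
0.096 [0.07 1.69]
0.108 [0.07 1.9 ]
0.12 [0.07 2.12]
```

Call:
step_arm:
  fingers: [1, 1, 1, 1, 1, 1, 1, 1, 1, 1]
  delta_pos:
    - [0.02, 0.21, 0]
    - [0.03, 0.42, 0]
    - [0.05, 0.63, 0]
    - [0.06, 0.85, 0]
    - [0.07, 1.06, 0]
    - [0.07, 1.27, 0]
    - [0.07, 1.48, 0]
    - [0.07, 1.69, 0]
    - [0.07, 1.9, 0]
    - [0.07, 2.12, 0]
  rotation:
    - [0, 0, 0.012]
    - [0, 0, 0.024]
    - [0, 0, 0.036]
    - [0, 0, 0.048]
    - [0, 0, 0.06]
    - [0, 0, 0.072]
    - [0, 0, 0.084]
    - [0, 0, 0.096]
    - [0, 0, 0.108]
    - [0, 0, 0.12]

```text
time: 22.25
position: [0.5311, 0.103, 0.0325]
eef_rot: [-2.202, -2.24, -0.0]
force: [-2.7, 0.5, -0.8]
gripper_width: -0.0003
```

```bash
python3 s.py; python3 arc.py "np.arange(1,11)*.006"; python3 look.py e
```

```text
22.25 [0.53112 0.10302 0.03246] [-2.72  0.51 -0.84] [0.13  0.364 0.05 ] [-2.2025e+00 -2.2402e+00 -1.0000e-04]
wrench xy mm [-173.93   30.38]
r tool [ 0.1758 -0.0162  0.    ] yaw psi-equiv -1.815597684301441 tool force [ 0.56 -2.71  0.84]
0.006 [0.01 0.11]
0.012 [0.02 0.21]
0.018 [0.03 0.32]
0.024 [0.03 0.42]
0.03 [0.04 0.53]
0.036 [0.05 0.63]
0.042 [0.05 0.74]
0.048 [0.06 0.85]
0.054 [0.06 0.95]
0.06 [0.07 1.06]
22.3 [0.53147444 0.10301692 0.03251397]
```

View pics/z_e.png

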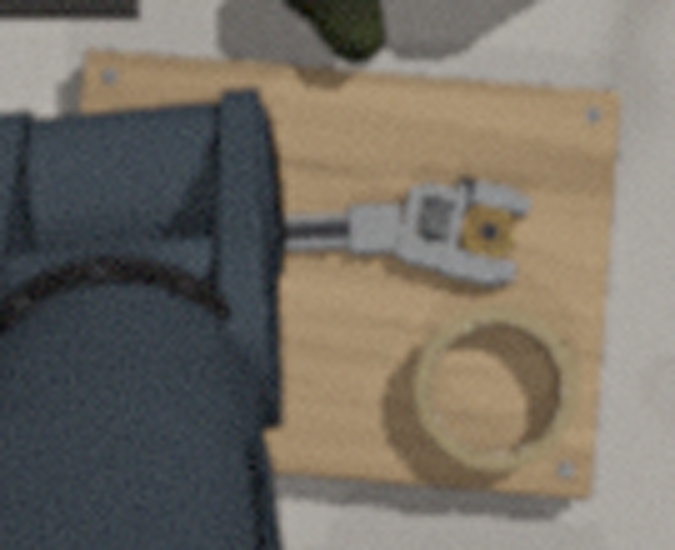

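Call:
step_arm:
  fingers: [1, 1, 1, 1, 1, 1, 1, 1, 1, 1]
  delta_pos:
    - [0.01, 0.11, 0]
    - [0.02, 0.21, 0]
    - [0.03, 0.32, 0]
    - [0.03, 0.42, 0]
    - [0.04, 0.53, 0]
    - [0.05, 0.63, 0]
    - [0.05, 0.74, 0]
    - [0.06, 0.85, 0]
    - [0.06, 0.95, 0]
    - [0.07, 1.06, 0]
  rotation:
    - [0, 0, 0.006]
    - [0, 0, 0.012]
    - [0, 0, 0.018]
    - [0, 0, 0.024]
    - [0, 0, 0.03]
    - [0, 0, 0.036]
    - [0, 0, 0.042]
    - [0, 0, 0.048]
    - [0, 0, 0.054]
    - [0, 0, 0.06]

```text
time: 23.3
position: [0.5416, 0.1038, 0.0325]
eef_rot: [-2.268, -2.174, 0.0]
force: [-1.5, 1.2, -0.4]
gripper_width: 0.0002
```

```bash
python3 s.py; python3 arc.py "np.arange(1,11)*.003"
```

```text
23.3 [0.54162 0.10385 0.03245] [-1.53  1.23 -0.39] [0.157 0.344 0.038] [-2.2681 -2.1737  0.    ]
wrench xy mm [-171.81   40.7 ]
r tool [ 0.1758 -0.0162 -0.    ] yaw psi-equiv -1.8751046644791687 tool force [ 1.17 -1.58  0.39]
0.003 [0.   0.05]
0.006 [0.01 0.11]
0.009 [0.01 0.16]
0.012 [0.02 0.21]
0.015 [0.02 0.26]
0.018 [0.03 0.32]
0.021 [0.03 0.37]
0.024 [0.03 0.42]
0.027 [0.04 0.48]
0.03 [0.04 0.53]
```

Call:
step_arm:
  fingers: [1, 1, 1, 1, 1, 1, 1, 1, 1, 1]
  delta_pos:
    - [0, 0.05, 0]
    - [0.01, 0.11, 0]
    - [0.01, 0.16, 0]
    - [0.02, 0.21, 0]
    - [0.02, 0.26, 0]
    - [0.03, 0.32, 0]
    - [0.03, 0.37, 0]
    - [0.03, 0.42, 0]
    - [0.04, 0.48, 0]
    - [0.04, 0.53, 0]
  rotation:
    - [0, 0, 0.003]
    - [0, 0, 0.006]
    - [0, 0, 0.009]
    - [0, 0, 0.012]
    - [0, 0, 0.015]
    - [0, 0, 0.018]
    - [0, 0, 0.021]
    - [0, 0, 0.024]
    - [0, 0, 0.027]
    - [0, 0, 0.03]

```text
time: 24.3
position: [0.5469, 0.104, 0.0325]
eef_rot: [2.3, 2.14, 0.0]
force: [-1.8, 1.7, -0.6]
gripper_width: -0.0001
```

```bash
python3 s.py; python3 arc.py "[.03]"
```

```text
24.3 [0.54692 0.10403 0.03247] [-1.82  1.68 -0.61] [0.283 0.398 0.065] [2.3002e+00 2.1398e+00 1.0000e-04]
wrench xy mm [-170.5    45.84]
r tool [ 0.1758 -0.0161  0.    ] yaw psi-equiv -1.904822117109886 tool force [ 1.54 -1.94  0.61]
0.03 [0.04 0.53]
```

Call:
step_arm:
  fingers: [1, 1, 1, 1, 1]
  delta_pos:
    - [0, 0.05, 0]
    - [0.01, 0.1, 0]
    - [0.01, 0.15, 0]
    - [0.02, 0.2, 0]
    - [0.02, 0.26, 0]
  rotation:
    - [0, 0, 0.003]
    - [0, 0, 0.006]
    - [0, 0, 0.009]
    - [0, 0, 0.012]
    - [0, 0, 0.015]

```text
time: 24.8
position: [0.5495, 0.104, 0.0324]
eef_rot: [-2.316, -2.122, 0.0]
force: [-2.0, 1.8, -0.9]
gripper_width: 0.0001
```

Call:
step_arm:
  fingers: [1, 1]
  delta_pos:
    - [0, 0.05, 0]
    - [0.01, 0.1, 0]
  rotation:
    - [0, 0, 0.003]
    - [0, 0, 0.006]

```text
time: 25.0
position: [0.5505, 0.104, 0.0324]
eef_rot: [2.323, 2.116, -0.0]
force: [-1.9, 1.3, -1.1]
gripper_width: 0.0001
```

```bash
python3 s.py; python3 arc.py "[.03]"
```

```text
25.0 [0.5505  0.10403 0.03243] [-1.93  1.32 -1.08] [ 0.204  0.394 -0.05 ] [ 2.3225  2.1155 -0.    ]
wrench xy mm [-169.52   49.28]
r tool [ 0.1758 -0.0162 -0.    ] yaw psi-equiv -1.9258268467798956 tool force [ 1.13 -2.05  1.08]
0.03 [0.04 0.53]
```

Call:
step_arm:
  fingers: [1, 1]
  delta_pos:
    - [0.03, 0.05, 0]
    - [0.04, 0.1, 0]
  rotation:
    - [0, 0, 0.003]
    - [0, 0, 0.006]

```text
time: 25.2
position: [0.5515, 0.1042, 0.0324]
eef_rot: [2.329, 2.109, -0.0]
force: [-2.4, -0.7, 0.2]
gripper_width: -0.0003
```

Call:
step_arm:
  fingers: [1, 1]
  delta_pos:
    - [0, 0.05, 0]
    - [0.01, 0.1, 0]
  rotation:
    - [0, 0, 0.003]
    - [0, 0, 0.006]

```text
time: 25.4
position: [0.5525, 0.1042, 0.0324]
eef_rot: [2.335, 2.101, -0.0]
force: [-1.9, -1.3, -0.0]
gripper_width: 0.0004
```

Call:
step_arm:
  fingers: [1, 1]
  delta_pos:
    - [0, 0.05, 0]
    - [0.01, 0.1, 0]
  rotation:
    - [0, 0, 0.003]
    - [0, 0, 0.006]

```text
time: 25.6
position: [0.5535, 0.1043, 0.0324]
eef_rot: [-2.342, -2.094, 0.0]
force: [-2.7, -1.6, -0.8]
gripper_width: -0.0
```

```bash
python3 s.py; python3 arc.py "[.03]"
```

```text
25.6 [0.55352 0.10427 0.03243] [-2.72 -1.63 -0.84] [-0.254  0.379  0.016] [-2.3415e+00 -2.0945e+00  2.0000e-04]
wrench xy mm [-168.9    52.25]
r tool [ 0.176  -0.0164 -0.    ] yaw psi-equiv -1.9438741024714978 tool force [-1.92 -2.52  0.84]
0.03 [0.04 0.53]
```

Call:
step_arm:
  fingers: [1, 1]
  delta_pos:
    - [-0.01, 0.04, 0]
    - [-0.01, 0.07, 0]
  rotation:
    - [0, 0, 0.003]
    - [0, 0, 0.004]

```text
time: 25.8
position: [0.5542, 0.1042, 0.0324]
eef_rot: [-2.346, -2.09, -0.0]
force: [-2.5, -0.5, -0.1]
gripper_width: -0.0001
```

Call:
step_arm:
  fingers: [1, 1]
  delta_pos:
    - [0, 0.04, 0]
    - [0, 0.07, 0]
  rotation:
    - [0, 0, 0.003]
    - [0, 0, 0.004]

```text
time: 26.0
position: [0.5549, 0.1042, 0.0325]
eef_rot: [-2.35, -2.085, -0.0]
force: [-2.4, 0.4, 0.6]
gripper_width: -0.0002
```

Call:
step_arm:
  fingers: [1, 1]
  delta_pos:
    - [0, 0.04, 0]
    - [0, 0.07, 0]
  rotation:
    - [0, 0, 0.003]
    - [0, 0, 0.004]

```text
time: 26.2
position: [0.5557, 0.1041, 0.0325]
eef_rot: [-2.354, -2.081, -0.0]
force: [-2.8, 1.0, 0.0]
gripper_width: 0.0003
```

```bash
python3 s.py; python3 arc.py "[.03]"
```

```text
26.2 [0.55566 0.10411 0.03247] [-2.81  0.96  0.03] [0.147 0.403 0.012] [-2.3539e+00 -2.0806e+00 -3.0000e-04]
wrench xy mm [-168.16   54.26]
r tool [ 0.1759 -0.0164  0.    ] yaw psi-equiv -1.955707765798254 tool force [ 0.6  -2.91 -0.03]
0.03 [0.04 0.53]
```

Call:
step_arm:
  fingers: [1, 1]
  delta_pos:
    - [0, 0.04, 0]
    - [0.01, 0.07, 0]
  rotation:
    - [0, 0, 0.003]
    - [0, 0, 0.004]

```text
time: 26.4
position: [0.5563, 0.1041, 0.0324]
eef_rot: [-2.358, -2.076, -0.0]
force: [-2.5, 2.0, -0.2]
gripper_width: -0.0001
```

Call:
step_arm:
  fingers: [1, 1]
  delta_pos:
    - [0, 0.04, 0]
    - [0.01, 0.07, 0]
  rotation:
    - [0, 0, 0.003]
    - [0, 0, 0.004]

```text
time: 26.6
position: [0.557, 0.1041, 0.0325]
eef_rot: [2.362, 2.071, 0.0]
force: [-2.0, 1.3, 0.3]
gripper_width: -0.0001
```

Call:
step_arm:
  fingers: [1, 1]
  delta_pos:
    - [0, 0.04, 0]
    - [0.01, 0.07, 0]
  rotation:
    - [0, 0, 0.003]
    - [0, 0, 0.004]

```text
time: 26.8
position: [0.5577, 0.104, 0.0325]
eef_rot: [2.366, 2.066, 0.0]
force: [-2.4, 0.8, -0.0]
gripper_width: -0.0002
```

Call:
step_arm:
  fingers: [1, 1]
  delta_pos:
    - [0, 0.04, 0]
    - [0.01, 0.07, 0]
  rotation:
    - [0, 0, 0.003]
    - [0, 0, 0.004]

```text
time: 27.0
position: [0.5584, 0.104, 0.0324]
eef_rot: [2.37, 2.062, -0.0]
force: [-2.3, 1.3, 0.5]
gripper_width: 0.0002
```

Call:
step_arm:
  fingers: [1, 1]
  delta_pos:
    - [0, 0.04, 0]
    - [0.01, 0.07, 0]
  rotation:
    - [0, 0, 0.003]
    - [0, 0, 0.004]

```text
time: 27.2
position: [0.5592, 0.104, 0.0324]
eef_rot: [2.375, 2.057, -0.0]
force: [-3.2, 1.3, -0.4]
gripper_width: -0.0001
```

```bash
python3 s.py; python3 arc.py "[.03]"; python3 look.py f; python3 prof.py top_f -1.975 | grep edge
```

```text
27.2 [0.55915 0.10401 0.03245] [-3.21  1.28 -0.43] [0.151 0.353 0.032] [ 2.3746  2.0569 -0.    ]
wrench xy mm [-167.09   57.59]
r tool [ 0.176  -0.0164 -0.    ] yaw psi-equiv -1.9757128989450599 tool force [ 0.81 -3.36  0.43]
0.03 [0.04 0.53]
27.25 [0.55917799 0.10399512 0.03246124]
edge -15.0 up
edge -3.1 down
edge 3.3 up
edge 15.0 down
edge 28.7 up
edge -14.8 up
edge 14.4 down
edge 27.9 up
```

View pics/z_f.png

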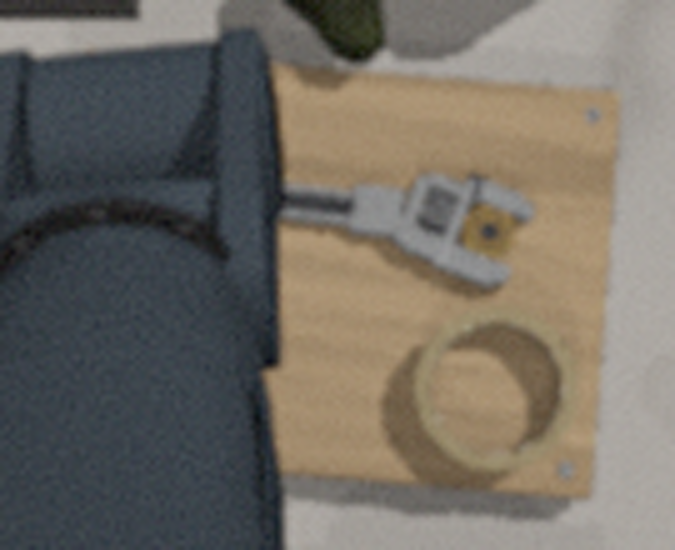

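Call:
step_arm:
  fingers: [1, 1]
  delta_pos:
    - [0, 0.03, 0]
    - [0.01, 0.06, 0]
  rotation:
    - [0, 0, 0.002]
    - [0, 0, 0.003]

```text
time: 27.45
position: [0.5597, 0.104, 0.0324]
eef_rot: [-2.378, -2.053, 0.0]
force: [-2.4, 0.3, -0.9]
gripper_width: -0.0001
```

Call:
step_arm:
  fingers: [1, 1]
  delta_pos:
    - [0, 0.03, 0]
    - [0.01, 0.06, 0]
  rotation:
    - [0, 0, 0.002]
    - [0, 0, 0.003]

```text
time: 27.65
position: [0.5603, 0.104, 0.0324]
eef_rot: [2.381, 2.05, -0.0]
force: [-2.2, 0.2, 0.1]
gripper_width: -0.0
```

Call:
step_arm:
  fingers: [1, 1]
  delta_pos:
    - [0, 0.03, 0]
    - [0.01, 0.06, 0]
  rotation:
    - [0, 0, 0.002]
    - [0, 0, 0.003]

```text
time: 27.85
position: [0.5609, 0.104, 0.0324]
eef_rot: [2.384, 2.046, -0.0]
force: [-2.3, -1.2, -0.1]
gripper_width: -0.0
```

Call:
step_arm:
  fingers: [1, 1]
  delta_pos:
    - [0, 0.03, 0]
    - [0, 0.06, 0]
  rotation:
    - [0, 0, 0.002]
    - [0, 0, 0.003]

```text
time: 28.05
position: [0.5616, 0.1039, 0.0324]
eef_rot: [2.387, 2.043, -0.0]
force: [-2.7, 0.4, -0.3]
gripper_width: 0.0001
```

Call:
step_arm:
  fingers: [1, 1]
  delta_pos:
    - [0, 0.03, 0]
    - [0, 0.06, 0]
  rotation:
    - [0, 0, 0.002]
    - [0, 0, 0.003]

```text
time: 28.25
position: [0.5621, 0.1039, 0.0325]
eef_rot: [-2.39, -2.039, 0.0]
force: [-2.5, -0.6, -0.3]
gripper_width: 0.0002
```

Call:
step_arm:
  fingers: [1, 1]
  delta_pos:
    - [0, 0.03, 0]
    - [0, 0.06, 0]
  rotation:
    - [0, 0, 0.002]
    - [0, 0, 0.003]

```text
time: 28.45
position: [0.5628, 0.1039, 0.0324]
eef_rot: [2.393, 2.035, 0.0]
force: [-3.1, 0.4, -0.3]
gripper_width: -0.0002
```

Call:
step_arm:
  fingers: [1, 1]
  delta_pos:
    - [0, 0.03, 0]
    - [0, 0.05, 0]
  rotation:
    - [0, 0, 0.002]
    - [0, 0, 0.003]

```text
time: 28.65
position: [0.5631, 0.1038, 0.0324]
eef_rot: [-2.396, -2.032, 0.0]
force: [-2.4, 1.2, 0.4]
gripper_width: -0.0001
```

Call:
step_arm:
  fingers: [1, 1]
  delta_pos:
    - [0, 0.03, 0]
    - [0, 0.05, 0]
  rotation:
    - [0, 0, 0.002]
    - [0, 0, 0.003]

```text
time: 28.85
position: [0.5637, 0.1038, 0.0325]
eef_rot: [-2.399, -2.028, -0.0]
force: [-2.8, 2.7, -0.7]
gripper_width: -0.0002
```

Call:
step_arm:
  fingers: [1, 1]
  delta_pos:
    - [0, 0.03, 0]
    - [0, 0.05, 0]
  rotation:
    - [0, 0, 0.002]
    - [0, 0, 0.003]

```text
time: 29.05
position: [0.5644, 0.1035, 0.0325]
eef_rot: [2.402, 2.024, 0.001]
force: [-1.2, 1.2, -0.9]
gripper_width: -0.0002
```

Call:
step_arm:
  fingers: [1, 1]
  delta_pos:
    - [0, 0.03, 0]
    - [0, 0.05, 0]
  rotation:
    - [0, 0, 0.002]
    - [0, 0, 0.003]

```text
time: 29.25
position: [0.5647, 0.1035, 0.0325]
eef_rot: [2.405, 2.021, 0.0]
force: [-2.2, 1.7, -0.3]
gripper_width: 0.0
```

Call:
step_arm:
  fingers: [1, 1]
  delta_pos:
    - [0, 0.03, 0]
    - [0, 0.05, 0]
  rotation:
    - [0, 0, 0.002]
    - [0, 0, 0.003]

```text
time: 29.45
position: [0.5651, 0.1034, 0.0324]
eef_rot: [-2.408, -2.017, 0.0]
force: [-2.3, 1.7, 0.5]
gripper_width: 0.0002
```

```bash
python3 s.py; python3 arc.py "[.03]"
```

```text
29.45 [0.56506 0.10341 0.03241] [-2.31  1.7   0.48] [0.331 0.491 0.05 ] [-2.4080e+00 -2.0173e+00  4.0000e-04]
wrench xy mm [-164.87   63.09]
r tool [ 0.1758 -0.0163 -0.    ] yaw psi-equiv -2.0087450657318286 tool force [ 1.27 -2.58 -0.47]
0.03 [0.04 0.53]
```

Call:
step_arm:
  fingers: [1, 1]
  delta_pos:
    - [0.01, 0.03, 0]
    - [0.02, 0.05, 0]
  rotation:
    - [0, 0, 0.002]
    - [0, 0, 0.003]

```text
time: 29.65
position: [0.5656, 0.1035, 0.0324]
eef_rot: [-2.411, -2.014, 0.0]
force: [-3.4, 0.8, 0.2]
gripper_width: -0.0001
```

Call:
step_arm:
  fingers: [1, 1]
  delta_pos:
    - [0.01, 0.03, 0]
    - [0.01, 0.05, 0]
  rotation:
    - [0, 0, 0.002]
    - [0, 0, 0.003]

```text
time: 29.85
position: [0.5662, 0.1034, 0.0324]
eef_rot: [-2.414, -2.01, 0.0]
force: [-3.4, 1.4, -0.1]
gripper_width: 0.0002
```

Call:
step_arm:
  fingers: [1, 1]
  delta_pos:
    - [0, 0.03, 0]
    - [0.01, 0.05, 0]
  rotation:
    - [0, 0, 0.002]
    - [0, 0, 0.003]

```text
time: 30.05
position: [0.5667, 0.1034, 0.0324]
eef_rot: [-2.417, -2.006, 0.0]
force: [-2.8, 0.8, 0.7]
gripper_width: -0.0
```

```bash
python3 arc.py "[.03]"
```

```text
r tool [ 0.1759 -0.0163 -0.    ] yaw psi-equiv -2.017776170216166 tool force [ 0.27 -2.92 -0.73]
0.03 [0.04 0.53]
```

Call:
step_arm:
  fingers: [1, 1]
  delta_pos:
    - [0, 0.03, 0]
    - [0, 0.05, 0]
  rotation:
    - [0, 0, 0.002]
    - [0, 0, 0.003]

```text
time: 30.25
position: [0.5671, 0.1034, 0.0324]
eef_rot: [-2.42, -2.003, 0.0]
force: [-3.6, 1.0, 0.5]
gripper_width: -0.0
```

Call:
step_arm:
  fingers: [1, 1]
  delta_pos:
    - [0, 0.03, 0]
    - [0, 0.05, 0]
  rotation:
    - [0, 0, 0.002]
    - [0, 0, 0.003]

```text
time: 30.45
position: [0.5677, 0.1034, 0.0324]
eef_rot: [-2.423, -1.999, 0.0]
force: [-4.5, 2.1, 0.7]
gripper_width: -0.0003
```

Call:
step_arm:
  fingers: [1, 1]
  delta_pos:
    - [0, 0.03, 0]
    - [0, 0.05, 0]
  rotation:
    - [0, 0, 0.002]
    - [0, 0, 0.003]

```text
time: 30.65
position: [0.5683, 0.1033, 0.0325]
eef_rot: [2.426, 1.996, 0.0]
force: [-3.8, 1.3, -1.3]
gripper_width: -0.0002
```

```bash
python3 arc.py "[.03]"; python3 look.py g; python3 prof.py top_g -2.02 | grep edge
```

```text
r tool [ 0.1759 -0.0163  0.    ] yaw psi-equiv -2.0267455766883313 tool force [ 0.51 -3.93  1.3 ]
0.03 [0.04 0.53]
30.7 [0.56825477 0.10324797 0.03241566]
edge -15.2 up
edge -3.0 down
edge 3.2 up
edge 15.1 down
edge 29.2 up
edge -14.6 up
edge 14.3 down
edge 28.3 up
```

View pics/z_g.png

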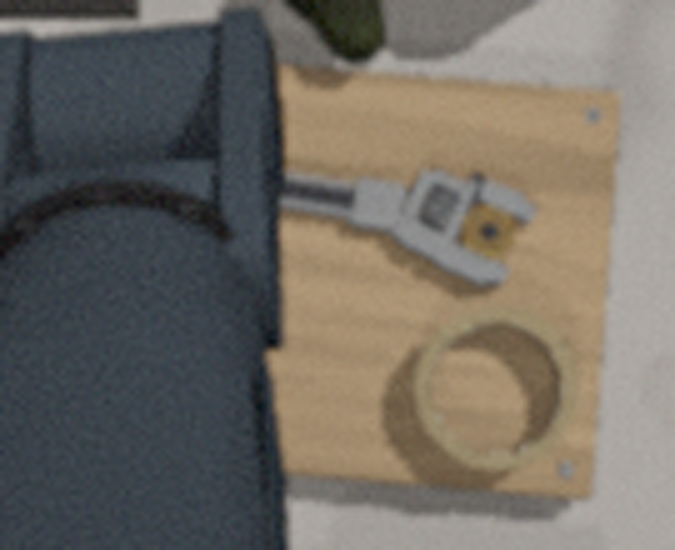

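Call:
step_arm:
  fingers: [1, 1, 1]
  delta_pos:
    - [0, 0.02, 0]
    - [0, 0.03, 0]
    - [0, 0.03, 0]
  rotation:
    - [0, 0, 0.001]
    - [0, 0, 0.002]
    - [0, 0, 0.002]

```text
time: 31.0
position: [0.5685, 0.1032, 0.0324]
eef_rot: [-2.428, -1.993, 0.0]
force: [-3.6, 2.8, -0.8]
gripper_width: 0.0003
```

```bash
python3 arc.py "[.03]"
```

```text
r tool [ 0.1759 -0.0164  0.    ] yaw psi-equiv -2.0286499330414416 tool force [ 1.99 -4.11  0.85]
0.03 [0.04 0.53]
```

Call:
step_arm:
  fingers: [1, 1, 1]
  delta_pos:
    - [0, 0.02, 0]
    - [0, 0.03, 0]
    - [0, 0.03, 0]
  rotation:
    - [0, 0, 0.001]
    - [0, 0, 0.002]
    - [0, 0, 0.002]

```text
time: 31.3
position: [0.5687, 0.1032, 0.0324]
eef_rot: [-2.43, -1.991, 0.0]
force: [-4.4, 3.3, -0.5]
gripper_width: 0.0002
```

```bash
python3 arc.py "[.03]"
```

```text
r tool [ 0.1758 -0.0165  0.    ] yaw psi-equiv -2.030663581730873 tool force [ 2.39 -4.99  0.54]
0.03 [0.04 0.53]
```

Call:
step_arm:
  fingers: [1, 1, 1]
  delta_pos:
    - [0.02, 0.02, 0]
    - [0.03, 0.03, 0]
    - [0.03, 0.03, 0]
  rotation:
    - [0, 0, 0.001]
    - [0, 0, 0.002]
    - [0, 0, 0.002]

```text
time: 31.6
position: [0.5692, 0.1032, 0.0324]
eef_rot: [2.432, 1.988, -0.0]
force: [-4.0, 1.1, -0.1]
gripper_width: -0.0
```

```bash
python3 arc.py "[.03]";python3 s.py
```

```text
r tool [ 0.176  -0.0164 -0.    ] yaw psi-equiv -2.0326379975666296 tool force [ 0.26 -4.18  0.14]
0.03 [0.04 0.53]
31.6 [0.56918 0.10322 0.03243] [-4.04  1.09 -0.14] [0.155 0.632 0.014] [ 2.4321e+00  1.9884e+00 -1.0000e-04]
wrench xy mm [-163.54   67.  ]
```

Call:
step_arm:
  fingers: [1, 1, 1]
  delta_pos:
    - [0, 0.02, 0]
    - [0, 0.04, 0]
    - [0, 0.04, 0]
  rotation:
    - [0, 0, 0.001]
    - [0, 0, 0.002]
    - [0, 0, 0.002]

```text
time: 31.9
position: [0.5695, 0.1032, 0.0324]
eef_rot: [-2.434, -1.986, 0.0]
force: [-5.2, 1.6, 0.6]
gripper_width: -0.0001
```

```bash
python3 arc.py "[.03]"
```

```text
r tool [ 0.176  -0.0165 -0.    ] yaw psi-equiv -2.034611658493794 tool force [ 0.53 -5.37 -0.58]
0.03 [0.04 0.53]
```

Call:
step_arm:
  fingers: [1, 1]
  delta_pos:
    - [0, 0.02, 0]
    - [0, 0.02, 0]
  rotation:
    - [0, 0, 0.001]
    - [0, 0, 0.001]

```text
time: 32.1
position: [0.5696, 0.1032, 0.0324]
eef_rot: [-2.435, -1.985, 0.0]
force: [-4.6, 0.9, -0.1]
gripper_width: 0.0001
```

```bash
python3 arc.py "[.03]"
```

```text
r tool [ 0.176  -0.0165 -0.    ] yaw psi-equiv -2.0355754823499486 tool force [-0.04 -4.7   0.14]
0.03 [0.04 0.53]
```

Call:
step_arm:
  fingers: [1, 1, 1]
  delta_pos:
    - [0, 0.01, 0]
    - [0, 0.02, 0]
    - [0, 0.02, 0]
  rotation:
    - [0, 0, 0.001]
    - [0, 0, 0.001]
    - [0, 0, 0.001]

```text
time: 32.4
position: [0.57, 0.1032, 0.0325]
eef_rot: [2.436, 1.984, 0.0]
force: [-4.2, 1.2, -0.2]
gripper_width: 0.0002
```

Call:
step_arm:
  fingers: [1, 1]
  delta_pos:
    - [0, 0, 0]
    - [0, 0, 0]
  rotation:
    - [0, 0, 0]
    - [0, 0, 0]

```text
time: 32.6
position: [0.57, 0.1032, 0.0324]
eef_rot: [2.436, 1.984, 0.0]
force: [-4.9, 1.7, -0.1]
gripper_width: -0.0002
```

```bash
python3 arc.py "[.03]"
```

```text
r tool [ 0.176  -0.0163  0.    ] yaw psi-equiv -2.0366271619730654 tool force [ 0.64 -5.16  0.07]
0.03 [0.04 0.53]
```

Call:
step_arm:
  fingers: [1, 1, 1, 1]
  delta_pos:
    - [0, -0.5, 0]
    - [0, -2, 0]
    - [0, -2, -4]
    - [0, -2, -8]
  rotation:
    - [0, 0, 0]
    - [0, 0, 0]
    - [0, 0, 0]
    - [0, 0, 0]

```text
time: 33.0
position: [0.5501, 0.1072, 0.1132]
eef_rot: [2.436, 1.984, -0.0]
force: [1.2, -1.0, 0.3]
gripper_width: -0.0002
```

```bash
python3 - <<'E'
from h import *
o=monitor.get_obs();print(o["position"],o["qpos"]);R=Ro.from_rotvec(o["eef_rot"]);print((R.inv().apply(np.array([.38,.38,.2])-o["position"])*100).round(1))
E
```

```text
[0.55005975 0.10722643 0.11318275] [ 1.09542903e-01  5.17336966e-01  1.72465430e+00 -2.45712666e-04
  8.99741998e-01  3.13597914e-01]
[ 23.3 -22.2  -8.7]
```

Call:
step_arm:
  fingers: [1, 1, 1, 1, 1, 1, 1, 1, 1, 1]
  delta_pos:
    - [23.3, -22.2, -8.7]
    - [23.3, -22.2, -8.7]
    - [23.3, -22.2, -8.7]
    - [23.3, -22.2, -8.7]
    - [23.3, -22.2, -8.7]
    - [23.3, -22.2, -8.7]
    - [23.3, -22.2, -8.7]
    - [23.3, -22.2, -8.7]
    - [23.3, -22.2, -8.7]
    - [23.3, -22.2, -8.7]
  rotation:
    - [0, 0, 0]
    - [0, 0, 0]
    - [0, 0, 0]
    - [0, 0, 0]
    - [0, 0, 0]
    - [0, 0, 0]
    - [0, 0, 0]
    - [0, 0, 0]
    - [0, 0, 0]
    - [0, 0, 0]

```text
time: 34.0
position: [0.3807, 0.3798, 0.1993]
eef_rot: [2.437, 1.983, 0.001]
force: [-0.2, -0.1, 0.2]
gripper_width: -0.0003
```

```bash
python3 look.py h; python3 prof.py top_h -2.01 | grep edge
```

```text
34.05 [0.38074591 0.37959864 0.19923064]
edge -15.2 up
edge -3.4 down
edge 3.5 up
edge 15.0 down
edge 29.3 up
edge -14.4 up
edge 14.1 down
edge 28.5 up
```

View pics/z_h.png

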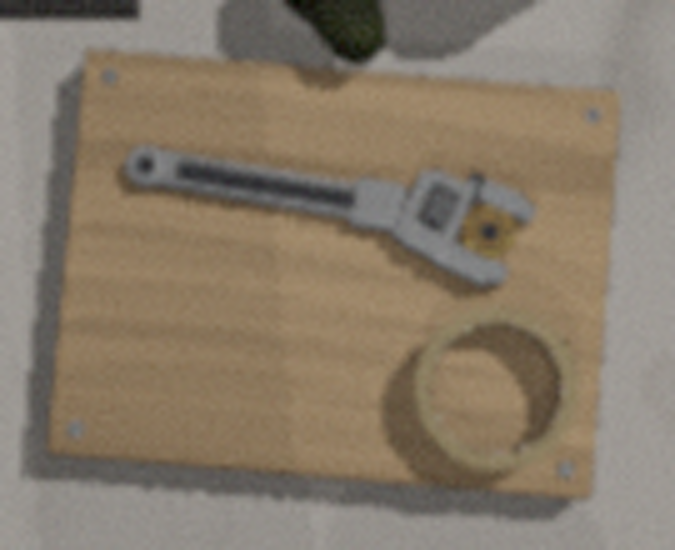

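View pics/top_h.png

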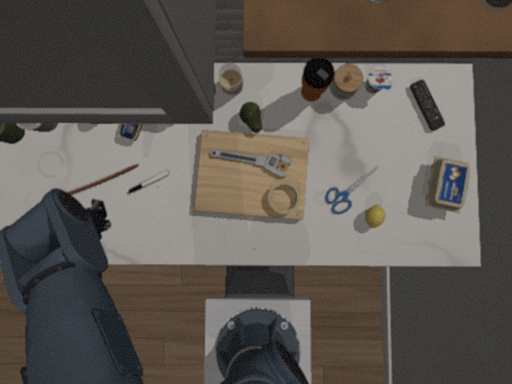

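```bash
python3 - <<'E'
from h import *
T=lambda u,v,z:ray("top",(185+u/5-.4,120+v/5-.4),z)[:2]
wr=lambda a:(a+np.pi)%(2*np.pi)-np.pi
for nm,hp,wp in(("b",(182,404),(436,246)),("h",(146,165),(438,209))):
    h=T(*hp,.0388);w=T(*wp,.0485)
    d=h-NUT;e=h-w
    p=wr(np.arctan2(d[1],d[0])+np.pi-np.arctan2(49,207)); p2=wr(np.arctan2(e[1],e[0])+np.pi-np.arctan2(49,171))
    print(nm,h,w,p,p2,"q",-1.301-p,-1.301-p2)
# handle slot line fit (dark slot) in h
for f,box in(("top_b",None),("top_h",None)):
    im=cv2.imread(f"pics/{f}.png");g=cv2.cvtColor(im,cv2.COLOR_BGR2GRAY);s=im.max(2).astype(int)-im.min(2)
    m=((s<22)&(g<95)).astype(np.uint8);m[:,:212]=0;m[:,262:]=0;m[:145]=0;m[205:]=0
    n,l,st,ce=cv2.connectedComponentsWithStats(m);k=1+np.argmax(st[1:,4])
    v,u=np.where(l==k);P=np.array([ray("top",(a,b),.0388)[:2] for a,b in zip(u,v)])
    vx=cv2.fitLine(P.astype(np.float32),cv2.DIST_L2,0,.01,.01).ravel()
    a=np.arctan2(vx[1],vx[0]);a=a if vx[1]>0 else a+np.pi
    psi=wr(a-np.pi-.2618);print(f,len(u),st[k],"psi",psi,"q",-1.301-psi)
E
```

```text
b [0.44630544 0.11035531] [ 0.5405908  -0.04074149] -1.2861265197782785 -1.2919837851398306 q -0.014873480221721413 -0.009016214860169347
h [0.5902513  0.13394074] [ 0.56278103 -0.04188894] -1.9943941227190134 -2.004847636444481 q 0.6933941227190135 0.703847636444481
top_b 133 [226 178  32  21 133] psi -1.2880139 q -0.012986064
top_h 182 [212 152  44  11 182] psi -1.9563766 q 0.65537655
```

```bash
python3 -c "
from rig import ctrl; print(ctrl.hand_in())"
```

```text
the job is handed in; nothing more can be done
None
```

I rolled the worm until the jaw was snug on the nut, pushed the handle clockwise with the closed fingers to the stop, and handed in. One of my force readings may have broken the 20 N worm limit.

- **Worm:** it took five fingertip strokes, pressing with about 10–15 N. The top view put the opening at about 35.5 mm at the start and about 29–30 mm once snug.
- **Worm force (possible failure):** on the last stroke the worm stalled against the nut. The wrist sensor then read about 17 N down and 16 N sideways, roughly 23 N combined, which is above the limit if the limit counts total force. I lifted off at once, but I can't tell whether it counted as a failure.
- **Turning:** I swung the handle round in an arc of about 0.7 rad, taking small steps near the end. The push rose from about 2–3 N while turning to about 5 N held still at the stop. The highest reading there was about 5.5 N, and I then backed off.
- **Final picture:**
  - The handle end puts the nut at about 0.69–0.70 rad.
  - The jaw is still snug at about 29–30 mm, and the wrench is about 3 mm off the nut's axis.
  - The tape, lemon and pen look unmoved, and the arm is clear of everything.
- **Disagreement:** a rough line fit along the handle slot gave 0.655 rad instead. I trusted the handle-end figure because the fit also picked up the handle's hole, and the handle held still at about 5 N.

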